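# Put the closed sample containers away after weighing

### The job

Put the weighed samples away: stand the wide jar, the slim vial and the oblong box each flat inside the drip tray that matches its shape and size, and set the loose tin squarely on top of the pile of tins, lowering it until it touches since the height of the pile is not known. Set everything down rather than dropping it, upright and released, and leave the small steel cup standing where it is.

Things in the scene. Friction and masses are not known exactly. Their poses are not given: they have to be found in the camera images.
- wide_jar_mid (a point): Closed wide round jar, amber glass with paper band and black screw cap, standing upright: 58 mm diameter up to 46 mm height, cap 54 mm diameter above that, 64 mm tall in all; about 160 g. Point at its centre, 32 mm above its underside; z up.
- slim_vial_mid (a point): Closed slim round vial, amber glass with paper band and black screw cap, standing upright: 34 mm diameter up to 46 mm height, cap 29 mm diameter above that, 64 mm tall in all; about 70 g. Point at its centre, 32 mm above its underside; z up.
- cuvette_box_mid (a point): Closed oblong plastic box (grey with a white lid that does not come off): 86 mm long (its x), 46 mm wide (its y), 36 mm tall; about 120 g. Point at its centre, 18 mm above its underside; z up.
- tin_mid (a point): The loose lidded aluminium sample tin, a flat cylinder 60 mm in diameter and 24 mm tall, lid on and fast; about 90 g. It lies alone on the table, nearer the robot. Point at its centre, 12 mm above its underside; z up.
- wide_tray: Large round grey drip tray for the wide jar, fixed to the table: inner diameter 76 mm, outer 82 mm, floor 3 mm thick, rim 8 mm above the table. Origin at the centre of its underside, on the table.
- slim_tray: Small round grey drip tray for the slim vial, fixed to the table: inner diameter 52 mm, outer 58 mm, floor 3 mm thick, rim 8 mm above the table. Origin at the centre of its underside, on the table.
- long_tray: Oblong grey drip tray for the box, fixed to the table: inside 104 mm (its x) by 64 mm (its y), outside 110 x 70 mm, floor 3 mm thick, rim 8 mm above the table. Origin at the centre of its underside, on the table. The box lies along it, either way round.
- stand: Round dark steel stand, fixed to the table (foot 88 mm diameter and 6 mm thick, sleeve 69 mm diameter up to 30 mm height) that holds an upright pile of tins like the loose one, 60 mm diameter. The flat top of the pile is somewhere between 50 and 90 mm above the table, different each time and not told by this pose; the pile does not give way to 25 N. Origin at the centre of the stand's underside, on the table; the pile is centred over it.
- cup: Small open steel cup, loose, 40 mm diameter and 34 mm tall, standing among the things; to be left alone. Origin at the centre of its underside.
Not all that is in view belongs to the job. What is shaped like the part that bears cuvette_box_mid but blue or green is not meant.

How it is judged (in metres and radians):
At the end, for the whole second after the job is handed in: Jar, vial and box stand upright (0.1 rad), flat inside their own trays (centres within 12 mm; box 15 mm and along the tray within 0.35 rad); the tin lies level (0.1 rad) on the pile, centred within 12 mm; all released and at rest (horizontal distance between wide_jar_mid and wide_tray below 0.012 m and z of wide_jar_mid in the frame of wide_tray between 0.032 and 0.039 m and angle between each of wide_jar_mid, slim_vial_mid, cuvette_box_mid, tin_mid's own z axis and vertical below 0.1 rad and horizontal distance between slim_vial_mid and slim_tray below 0.012 m and z of slim_vial_mid in the frame of slim_tray between 0.032 and 0.039 m and horizontal distance between cuvette_box_mid and long_tray below 0.015 m and z of cuvette_box_mid in the frame of long_tray between 0.018 and 0.025 m and angle between the x axis of cuvette_box_mid and the x axis of long_tray, either way round below 0.35 rad and horizontal distance between tin_mid and stand below 0.012 m and height (world z) of tin_mid above 0.055 m and contact force between tin and stand above 0.2 N and linear speed of each of wide_jar, slim_vial, cuvette_box, tin below 0.02 m/s and angular speed of each of wide_jar, slim_vial, cuvette_box, tin below 0.2 rad/s); the robot touches nothing.
It fails at once if one of the four things was dropped (it moved freely at over 0.6 m/s, as after a fall of some 18 mm) ((linear speed of wide_jar above 0.6 m/s and contact force between wide_jar and the fingers below 0.05 N) or (linear speed of slim_vial above 0.6 m/s and contact force between slim_vial and the fingers below 0.05 N) or (linear speed of cuvette_box above 0.6 m/s and contact force between cuvette_box and the fingers below 0.05 N) or (linear speed of tin above 0.6 m/s and contact force between tin and the fingers below 0.05 N)).
It fails at once if the small steel cup was shifted by more than 25 mm or tipped (distance of cup from where it was at the start of the episode above 0.025 m or angle between cup's own z axis and vertical above 0.5 rad).
It also fails if it takes over 112 s, if anything falls off the work surface, if the arm or the gripper's body presses on something with over 40 N, if the wrist force passes 120 N, or if a joint passes its speed limit or range.

### The arm

A 7-joint arm with a two-finger parallel gripper is mounted at the origin on the work surface. World frame = base frame: x ahead of the robot, y to its left, z up, the work surface at z = 0. Lengths are in mm, angles in rad, forces in N, time in s.
With the tool pointing down it reaches from about 425 to 875 mm from the base axis. Payload 8.4 kg.
Tool frame: the origin (TCP) lies midway between the tips of the shut fingers; the grasp point (between the pads) lies ctrl.grip_depth behind it (ctrl.grip_depth is the distance from the TCP to the grasp point, in mm); z points along the fingers, y is the direction in which the jaws open and shut (so a half turn about z gives the same grasp; the last joint's range is limited). The gripper opens to 87 mm and grips with 3 to 60 N. Pads are 19 mm wide; open, the fingers measure 117 mm over their backs; the gripper's body (75 mm by 190 mm) begins 51 mm behind the grasp point.
Start: joints at [1.164, 0.333, 0.04, 1.465, -0.013, 1.343, -0.059], TCP at [196.903, -619.428, 184.546] pointing down, gripper open.
Joint ranges: [-2.58, 2.58], [-0.38, 2.09], [-1.3, 1.39], [0.25, 2.4], [-1.5, 4.64], [0.08, 2.09], [-2.65, 2.65]. Speed limits (rad/s): [2.22, 2.22, 2.79, 2.79, 3.14, 3.14, 3.14].

### API

Orientations are given as a rotation vector (axis times angle).
In Python, from plant import sensors, vision, ctrl gives the robot as it stands.
- The arm moves only by the tool apply_moves, never from a script. Its argument "rows" is a list of rows, each an object with "rot": the turn, a rotation vector about the tool's x, y, z as a fraction of full scale, a list of three; "dp": the shift along the tool's x, y, z as a fraction of full scale, a list of three; "jaw": the opening, from -1 (shut) to 1 (fully open), so that 0 is half open. In form: [{"rot": [rx, ry, rz], "dp": [x, y, z], "jaw": jaw}, ...]. A call has 1 to 5 rows; each row shifts and turns the commanded pose from where the row before left it, along the tool's axes as they then stand; what a row does not reach is not made up. Full scale, the value 1, is 0.5 m for a shift and 5 degrees for a turn. A row lasts 1/8 s, in which the tool goes at most 62.5 mm and 10.7 degrees, less where a joint would pass 70% of its speed; a pose out of reach is approached as far as the arm can. A call with a number of a shift or a turn outside -1 to 1 is refused whole. A call with a gripper value outside its range is refused whole. The fingers move at their own pace and stop on an object; "force" is the grip in N (left out, the last holds). Time passes only in rows, so rows that do not move let the fingers close. It gives the time, the measured TCP pose, the force and the opening at its end, in the units of the state.
- sensors.sense(): the state, without advancing time (a new reading comes with each control period).
- vision.camera(name): name is "scene" or "side" or "wrist"; returns the picture (400x640x3 uint8, red, green, blue); there is no depth.
- vision.get_calibration(name): a dict with "vfov" (degrees; the focal length in pixels is half the picture's height over the tangent of half this angle, whatever the lens; pixels are square), "cx", "cy" (the principal point, pixels), "R" (3x3) and "t" (3): a world point X has camera coordinates R X + t; the wrist camera has in their place "mount" (4x4, takes a point from camera to tool coordinates, whose origin is the TCP and whose axes are the flange's). Camera axes: x right, y down, z forward; pixel columns grow to the right and rows downward; lengths in mm; the calibration is good to about 2 mm. A picture is of the moment at which its call begins: read the wrist's pose just before it. get_calibration takes no time and is no camera call.
- ctrl.job_done(): hands the job in, once; it reports no verdict.
The state is a dict: "clock": time; "joint_pos": joint angles; "joint_velocities": joint speeds; "effort": joint torques, N m; "tool_pos": TCP position; "tool_rot": TCP orientation; "contact_force": force on the tool from outside, world axes, zero at the start; "moment": the same for the moment, N m; "width": opening from 0.0 (shut) to 1.0 (fully open).
Only numpy, scipy, OpenCV 4.12 (cv2) and the standard library are available. Lean on these libraries where they do the work, as an engineer would, in place of code of your own. Each camera call takes 0.05 s, during which the arm holds its last target.

## Working session

There is one attempt and no reset: what is moved stays moved. The work goes in short steps, Python scripts to look and compute and a tool call to move; the robot and the scene stay as the last step left them, time stands still between calls to the robot, and variables do not carry over. Pictures are saved under pics/ and viewed, and the job is handed in when it is done.

Besides the shell and the picture viewer there is one more tool, called as name(argument=value, ...) on one line, values as JSON. apply_moves: Moves the arm, as the interface text tells. Shift numbers are shares of 0.5 m and turn numbers shares of 5 degrees, none past 1 either way. Its arguments: {"type":"object","properties":{"rows":{"type":"array"},"force":{"type":"number"}},"required":["rows"]}

```bash
ls; mkdir -p pics; python3 - <<'E'
from plant import sensors, vision, ctrl
import cv2,json
print(sensors.sense(), ctrl.grip_depth)
for n in ("scene","side","wrist"):
    im=vision.camera(n); cv2.imwrite(f"pics/{n}0.png",im[:,:,::-1])
    print(n,vision.get_calibration(n))
E
```

```text
pics
{'clock': 0.0, 'joint_pos': array([ 1.16382574,  0.33392778,  0.03990617,  1.4662746 , -0.01338119,
        1.34328905, -0.05850015]), 'joint_velocities': array([ 0.00063995,  0.00110588, -0.00079985, -0.00244238,  0.00122896,
        0.00022661, -0.00152221]), 'effort': array([-3.27017660e-04, -6.56363654e+01,  1.33496135e+00, -4.03805423e+01,
       -5.98575594e-02,  4.47959709e-02,  1.25455358e-04]), 'tool_pos': array([ 196.6882175 , -618.97155411,  183.64724277]), 'tool_rot': array([-3.10291155e+00, -4.81228094e-01,  6.09190379e-04]), 'contact_force': array([-0.64014165, -0.56116018,  0.29631024]), 'moment': array([ 0.00060444, -0.06351906, -0.03797731]), 'width': 1.0012414824367166} 18.700000000000003
scene {'vfov': 45.95732081830933, 'cx': 325.9479891929773, 'cy': 205.92979756135003, 'R': array([[-0.04668949,  0.99863225, -0.02353124],
       [ 0.58793009,  0.00842802, -0.80886783],
       [-0.80756318, -0.05160035, -0.58751945]]), 't': array([  49.55012808, -224.56024121, 1532.9376708 ])}
side {'vfov': 43.746037608976984, 'cx': 323.5961104588627, 'cy': 194.2789167990806, 'R': array([[-9.84783241e-01, -1.73786212e-01,  5.65659119e-04],
       [-8.85472907e-02,  4.98959256e-01, -8.62089924e-01],
       [ 1.49537101e-01, -8.49021798e-01, -5.06755012e-01]]), 't': array([ 479.94373084,  120.07214478, 1126.66266604])}
wrist {'vfov': 68.9898819352021, 'cx': 319.25357408908366, 'cy': 194.8524737178747, 'mount': array([[ 2.22582196e-04, -9.65858804e-01, -2.59068951e-01,
         6.99007563e+01],
       [ 9.99999947e-01,  2.76154271e-04, -1.70394212e-04,
        -2.96023671e-01],
       [ 2.36119747e-04, -2.59068900e-01,  9.65858814e-01,
        -2.01035686e+02],
       [ 0.00000000e+00,  0.00000000e+00,  0.00000000e+00,
         1.00000000e+00]])}
```

View pics/scene0.png

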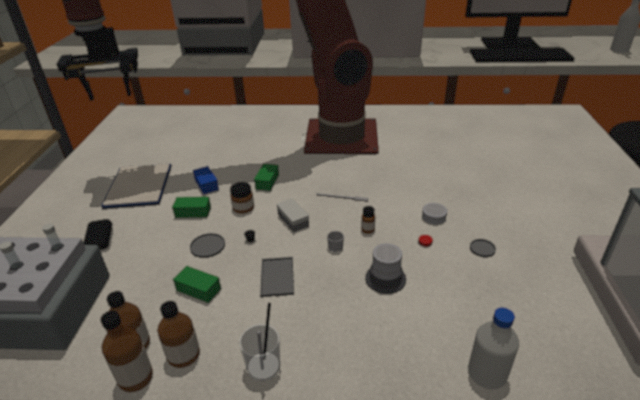

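View pics/side0.png

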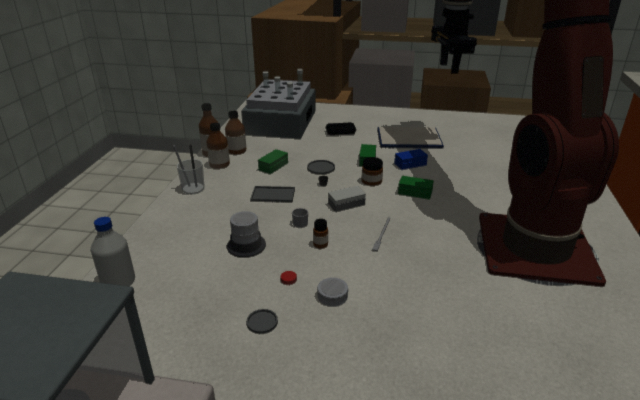

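View pics/wrist0.png

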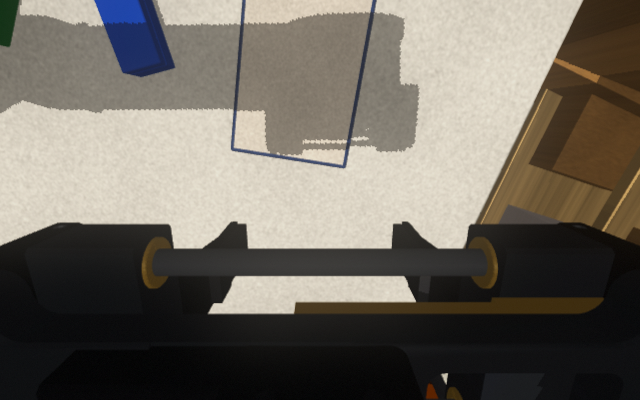

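```bash
cat > h.py <<'E'
import numpy as np, cv2
from scipy.spatial.transform import Rotation as Ro
from plant import sensors, vision, ctrl
def K(c): return 200/np.tan(np.radians(c["vfov"])/2)
def rays(name,uv,state=None):
    c=vision.get_calibration(name); f=K(c); uv=np.atleast_2d(uv).astype(float)
    d=np.c_[(uv[:,0]-c["cx"])/f,(uv[:,1]-c["cy"])/f,np.ones(len(uv))]
    if name=="wrist":
        M=c["mount"]; R=Ro.from_rotvec(state["tool_rot"]).as_matrix()
        o=R@M[:3,3]+state["tool_pos"]; return o,(R@M[:3,:3]@d.T).T
    return -c["R"].T@c["t"], d@c["R"]
def plane(name,uv,z,state=None):
    o,d=rays(name,uv,state); return o+d*((z-o[2])/d[:,2])[:,None]
def proj(name,X,state=None):
    c=vision.get_calibration(name); f=K(c); X=np.atleast_2d(X).astype(float)
    if name=="wrist":
        M=c["mount"]; R=Ro.from_rotvec(state["tool_rot"]).as_matrix()
        p=((X-state["tool_pos"])@R-M[:3,3])@M[:3,:3]
    else: p=X@c["R"].T+c["t"]
    return np.c_[f*p[:,0]/p[:,2]+c["cx"],f*p[:,1]/p[:,2]+c["cy"]]
def tri(uvs,uvd):
    o1,d1=rays("scene",uvs);o2,d2=rays("side",uvd);d1=d1[0]/np.linalg.norm(d1[0]);d2=d2[0]/np.linalg.norm(d2[0])
    A=np.c_[d1,-d2];s=np.linalg.lstsq(A,o2-o1,rcond=None)[0];a=o1+s[0]*d1;b=o2+s[1]*d2
    return (a+b)/2,np.linalg.norm(a-b)
E
python3 - <<'E'
from h import *
a=cv2.imread("pics/scene0.png")[160:310,170:510];cv2.imwrite("pics/c1.png",cv2.resize(a,None,fx=2.3,fy=2.3,interpolation=3))
a=cv2.imread("pics/side0.png")[130:340,210:450];cv2.imwrite("pics/c2.png",cv2.resize(a,None,fx=2.8,fy=2.8,interpolation=3))
S=dict(jar=[(242,197),(372,170),32],vial=[(368,219),(320,233),32],box=[(293,214),(347,198),18],tin=[(434,213),(333,291),12],
 wt=[(208,245),(321,167),8],st=[(483,248),(262,321),8],lt=[(277,276),(273,194),5],stand_foot=[(386,277),(245,243),6],cup=[(335,241),(300,217),17],small=[(250,236),(323,181),5])
for k,(a,b,z) in S.items():
    p,e=tri(a,b);print(k,p.round(),e.round(1),plane("scene",a,z).round()[0],plane("side",b,z).round()[0])
E
```

```text
jar [ 395. -245.   35.] 0.4 [ 390. -247.   32.] [ 395. -250.   32.]
vial [482.  74.  33.] 2.8 [478.  74.  32.] [482.  75.  32.]
box [ 445. -110.   20.] 1.3 [ 442. -110.   18.] [ 446. -111.   18.]
tin [426. 239.  13.] 0.3 [425. 239.  12.] [427. 238.  12.]
wt [ 548. -300.    3.] 1.9 [ 552. -299.    8.] [ 546. -289.    8.]
st [545. 334.   4.] 0.8 [550. 332.   8.] [543. 337.   8.]
lt [ 646. -124.    3.] 1.9 [ 647. -125.    5.] [ 645. -119.    5.]
stand_foot [648. 109.   8.] 1.1 [646. 109.   6.] [650. 107.   6.]
cup [545.  -3.  19.] 1.0 [543.  -3.  17.] [546.  -4.  17.]
small [ 524. -204.   12.] 3.3 [ 514. -207.    5.] [ 527. -212.    5.]
```

View pics/c1.png

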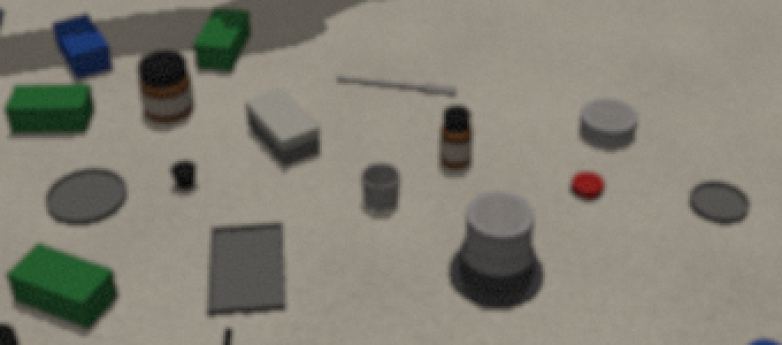

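View pics/c2.png

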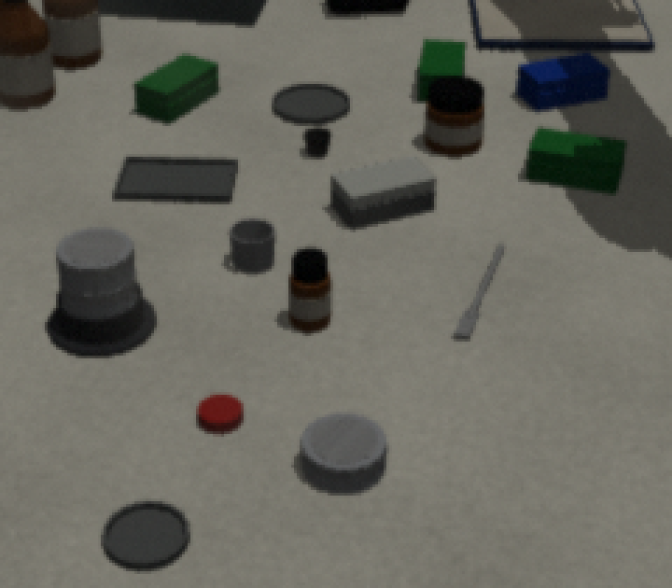

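```bash
python3 - <<'E'
from h import *
for n,b in ((192,207),(417,188)),((266,177),(368,154)),((206,179),(410,159)):
    p,e=tri(n,b);print(p.round(),e)
s=sensors.sense();R=Ro.from_rotvec(s["tool_rot"]).as_matrix()
print(R.round(3)); print(s["clock"])
d=np.array([450,-190,330])-s["tool_pos"];print(R.T@d/500)
E
```

```text
[ 257. -438. -109.] 16.96626246341148
[ 406. -177.  109.] 11.965493279571495
[ 292. -367.   20.] 4.461053166213981
[[ 0.953  0.303 -0.   ]
 [ 0.303 -0.953  0.001]
 [-0.    -0.001 -1.   ]]
0.15
[ 0.74256227 -0.66474361 -0.29147835]
```

apply_moves(rows=[{"rot": [0,0,0],"dp": [0.07,-0.06,-0.05],"jaw": 1},{"rot": [0,0,0],"dp": [0.07,-0.06,-0.05],"jaw": 1},{"rot": [0,0,0],"dp": [0.07,-0.06,-0.05],"jaw": 1},{"rot": [0,0,0],"dp": [0.07,-0.06,-0.05],"jaw": 1},{"rot": [0,0,0],"dp": [0.07,-0.06,-0.05],"jaw": 1}])

```text
clock: 0.78
tool_pos: [318.8, -421.9, 310.2]
tool_rot: [-3.104, -0.482, 0.0]
contact_force: [-0.1, -1.0, 0.3]
width: 0.999
```

apply_moves(rows=[{"rot": [0,0,0],"dp": [0.08,-0.075,-0.04],"jaw": 1},{"rot": [0,0,0],"dp": [0.08,-0.075,0],"jaw": 1},{"rot": [0,0,0],"dp": [0.08,-0.075,0],"jaw": 1},{"rot": [0,0,0],"dp": [0.08,-0.075,0],"jaw": 1},{"rot": [0,0,0],"dp": [0.07,-0.065,0],"jaw": 1}])

```text
clock: 1.4
tool_pos: [449.4, -188.4, 329.5]
tool_rot: [3.104, 0.483, 0.0]
contact_force: [0.7, -0.1, 0.4]
width: 0.999
```

apply_moves(rows=[{"rot": [0,0,0],"dp": [0,0,0],"jaw": 1},{"rot": [0,0,0],"dp": [0,0,0],"jaw": 1}])

```text
clock: 1.65
tool_pos: [448.4, -191.1, 329.4]
tool_rot: [3.104, 0.481, -0.001]
contact_force: [-0.5, -0.6, -0.4]
width: 1.0
```

```bash
python3 - <<'E'
from h import *
import pickle
s=sensors.sense();im=vision.camera("wrist");cv2.imwrite("pics/w1.png",im[:,:,::-1]);pickle.dump(s,open("w1.pkl","wb"))
print(s["tool_pos"],s["tool_rot"],s["joint_pos"].round(2),s["clock"])
E
```

```text
[ 448.38203839 -191.13925856  329.37195585] [ 3.10444371e+00  4.80910787e-01 -9.69816704e-04] [ 0.68 -0.02 -0.36  1.58 -0.01  1.58 -0.94] 1.65
```

View pics/w1.png

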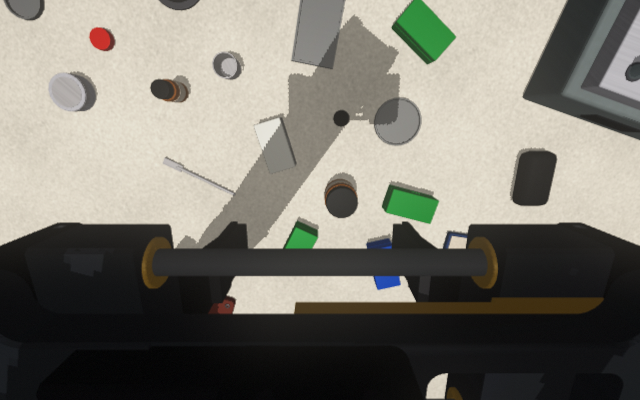

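```bash
python3 - <<'E'
from h import *
import pickle
s=pickle.load(open("w1.pkl","rb"))
im=cv2.imread("pics/w1.png")
cv2.imwrite("pics/w1a.png",cv2.resize(im[90:250,240:460],None,fx=3.5,fy=3.5,interpolation=3))
P=lambda uv,z:plane("wrist",uv,z,s).round(1)[0]
for n,uv,z in (("jarcap",(341,202),64),("green1",(411,201),36),("green2",(302,236),36),("tray",(397,121),5.5),("boxtop",(270,132),36),("vialcap",(159,89),64),("tin",(69,91),24),("cup",(228,66),34),("small",(341,118),10),("spat",(200,175),3)):print(n,P(uv,z))
E
```

```text
jarcap [ 394.7 -245.9   64. ]
green1 [ 426.7 -367.9   36. ]
green2 [ 304.5 -203.3   36. ]
tray [ 549.  -301.3    5.5]
boxtop [466.6 -99.   36. ]
vialcap [480.   73.5  64. ]
tin [429.1 234.9  24. ]
cup [544.9  -9.   34. ]
small [ 524.1 -206.1   10. ]
spat [349.4   8.4   3. ]
```

View pics/w1a.png

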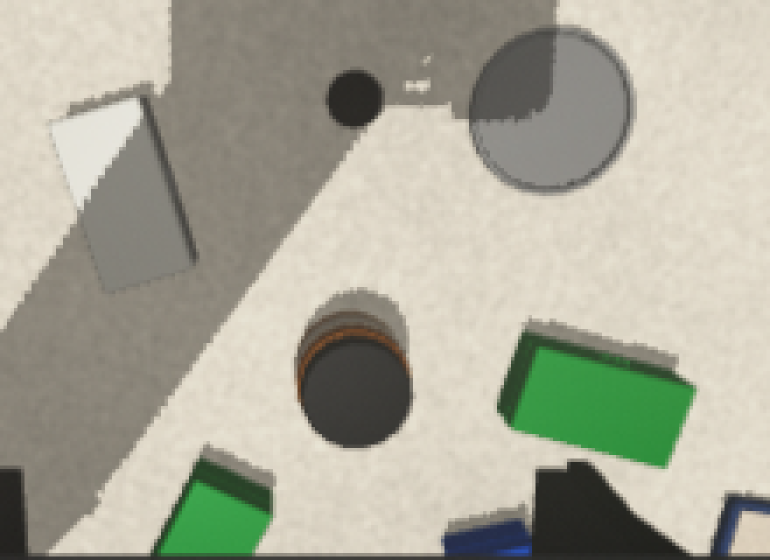

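```bash
cat >> h.py <<'E'
def to(x,y,z,yaw=None):
    s=sensors.sense();R=Ro.from_rotvec(s["tool_rot"]).as_matrix()
    d=R.T@(np.array([x,y,z])-s["tool_pos"])/500
    yw=np.degrees(np.arctan2(R[1,0],R[0,0]))
    print("t",s["clock"],"pos",s["tool_pos"].round(1),"yaw",yw.round(1),"tilt",np.degrees(np.arccos(-R[2,2])).round(2),"dp",d.round(4),"F",s["contact_force"].round(1),"w",round(s["width"]*87,1))
    if yaw is not None: print("rotz units",round(-((yaw-yw+90)%180-90)/5,2))
E
python3 - <<'E'
from h import *
import pickle
s=pickle.load(open("w1.pkl","rb"))
to(395,-246,15)
P=lambda uv,z:plane("wrist",np.array(uv)/3.5+[240,90],z,s)
b=P([(50,122),(140,97),(195,265),(108,292)],36);print(b.round(1),b.mean(0))
e=b[3]-b[0]+b[2]-b[1];print(np.degrees(np.arctan2(e[1],e[0])),np.linalg.norm(e)/2,np.linalg.norm(b[1]-b[0]))
t=P([(551,26),(551,193),(469,109),(634,109)],8);print(t.round(1),t.mean(0))
E
```

```text
t 1.7 pos [ 448.2 -191.7  329.4] yaw 17.5 tilt 0.03 dp [-0.1338  0.0715  0.6288] F [ 0.2 -0.8  0.3] w 86.9
[[ 469.9  -71.3   36. ]
 [ 493.8 -108.7   36. ]
 [ 425.4 -155.7   36. ]
 [ 399.5 -118.7   36. ]] [ 447.14329455 -113.59375613   36.        ]
-145.77220923269604 83.97705001610466 44.37427502379763
[[ 585.4 -287.     8. ]
 [ 510.4 -316.8    8. ]
 [ 536.5 -262.7    8. ]
 [ 561.4 -340.8    8. ]] [ 548.42699314 -301.82685667    8.        ]
```

apply_moves(rows=[{"rot": [0,0,0],"dp": [-0.045,0.024,0.08],"jaw": 0.7},{"rot": [0,0,0],"dp": [-0.045,0.024,0.08],"jaw": 0.7},{"rot": [0,0,0],"dp": [-0.044,0.0235,0.08],"jaw": 0.7},{"rot": [0,0,0],"dp": [0,0,0.08],"jaw": 0.7},{"rot": [0,0,0],"dp": [0,0,0.06],"jaw": 0.7}])

```text
clock: 2.33
tool_pos: [394.0, -246.2, 137.9]
tool_rot: [-3.105, -0.476, 0.002]
contact_force: [-1.4, 0.1, 0.3]
width: 0.849
```

apply_moves(rows=[{"rot": [0,0,0],"dp": [0,0,0],"jaw": 0.7},{"rot": [0,0,0],"dp": [0,0,0],"jaw": 0.7}])

```text
clock: 2.58
tool_pos: [396.1, -245.8, 140.9]
tool_rot: [3.104, 0.48, 0.002]
contact_force: [0.4, -0.4, 0.8]
width: 0.85
```

```bash
python3 - <<'E'
from h import *
to(395,-246,15)
s=sensors.sense();im=vision.camera("wrist");cv2.imwrite("pics/w2.png",im[:,:,::-1])
E
```

```text
t 2.575 pos [ 396.1 -245.8  140.9] yaw 17.6 tilt 0.08 dp [-0.0024 -0.0005  0.2517] F [ 0.4 -0.4  0.8] w 74.0
```

View pics/w2.png

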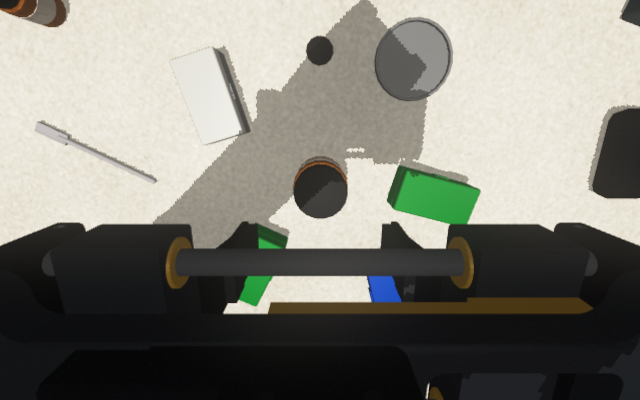

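```bash
python3 - <<'E'
from h import *
s=sensors.sense()
print(plane("wrist",[(320,190.5)],64,s), plane("wrist",[(413.5,59)],8,s))
to(395,-246,15)
E
```

```text
[[ 396.41535909 -246.26590359   64.        ]] [[ 549.54976089 -301.55378569    8.        ]]
t 2.625 pos [ 396.4 -245.7  141.1] yaw 17.6 tilt 0.12 dp [-0.0032 -0.0007  0.2522] F [ 0.2 -0.7  0.5] w 74.0
```

apply_moves(rows=[{"rot": [0,0,0],"dp": [-0.002,0,0.07],"jaw": 0.7},{"rot": [0,0,0],"dp": [0,0,0.07],"jaw": 0.7},{"rot": [0,0,0],"dp": [0,0,0.06],"jaw": 0.7},{"rot": [0,0,0],"dp": [0,0,0.04],"jaw": 0.7},{"rot": [0,0,0],"dp": [0,0,0.01],"jaw": 0.7}])

```text
clock: 3.25
tool_pos: [395.0, -245.4, 14.7]
tool_rot: [-3.104, -0.481, 0.0]
contact_force: [-0.2, -0.6, 1.1]
width: 0.849
```

apply_moves(rows=[{"rot": [0,0,0],"dp": [0,0,0],"jaw": 0.5},{"rot": [0,0,0],"dp": [0,0,0],"jaw": 0.2},{"rot": [0,0,0],"dp": [0,0,0],"jaw": 0.2},{"rot": [0,0,0],"dp": [0,0,0],"jaw": 0.1},{"rot": [0,0,0],"dp": [0,0,0],"jaw": -0.2}], force=15)

```text
clock: 3.88
tool_pos: [395.4, -245.6, 15.3]
tool_rot: [3.103, 0.481, 0.002]
contact_force: [-0.1, -1.6, 6.4]
width: 0.615
```

apply_moves(rows=[{"rot": [0,0,0],"dp": [0,0,0],"jaw": -0.2}])

```text
clock: 4.0
tool_pos: [395.4, -245.6, 15.3]
tool_rot: [3.103, 0.481, 0.002]
contact_force: [-0.9, 0.3, 5.7]
width: 0.616
```

```bash
python3 - <<'E'
from h import *
to(395,-246,15)
print(sensors.sense()["contact_force"])
im=vision.camera("wrist");cv2.imwrite("pics/w3.png",im[:,:,::-1])
im=vision.camera("side");cv2.imwrite("pics/s3.png",cv2.resize(im[100:260,280:460,::-1],None,fx=3.5,fy=3.5))
E
```

```text
t 4.0 pos [ 395.4 -245.6   15.3] yaw 17.6 tilt 0.08 dp [-0.001   0.0005  0.0006] F [-0.9  0.3  5.7] w 53.6
[-0.94496848  0.2820422   5.68792039]
```

View pics/w3.png

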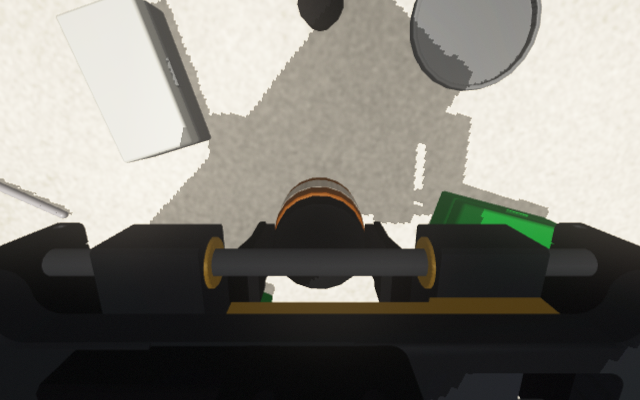

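View pics/s3.png

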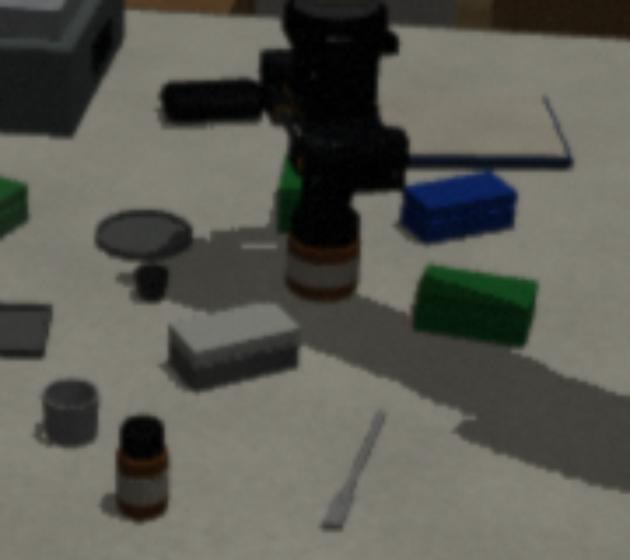

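```bash
python3 - <<'E'
from h import *
for z in (0,15,33,46,64): print(z, (proj("side",[(387,-218,z)])-[280,100])*3.5, (proj("side",[(395,-246,z)])-[280,100])*3.5)
im=vision.camera("side");cv2.imwrite("pics/s3.png",cv2.resize(im[130:200,340:410,::-1],None,fx=8,fy=8,interpolation=3))
im=vision.camera("scene");cv2.imwrite("pics/s4.png",cv2.resize(im[150:220,210:280,::-1],None,fx=8,fy=8,interpolation=3))
E
```

```text
0 [[326.64341862 300.73443794]] [[319.7608124  282.90430348]]
15 [[327.62568028 284.01633661]] [[320.68767132 266.38944839]]
33 [[328.81896415 263.70663576]] [[321.81340098 246.33109689]]
46 [[329.69083637 248.86736363]] [[322.63574201 231.67855093]]
64 [[330.91222644 228.07929484]] [[323.78749954 211.15643246]]
```

View pics/s3.png

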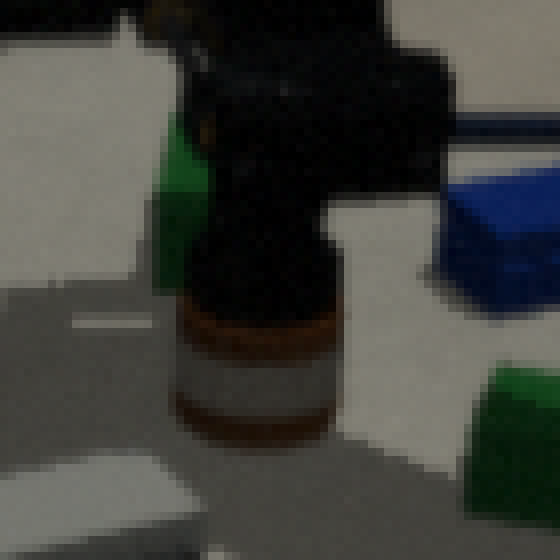

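View pics/s4.png

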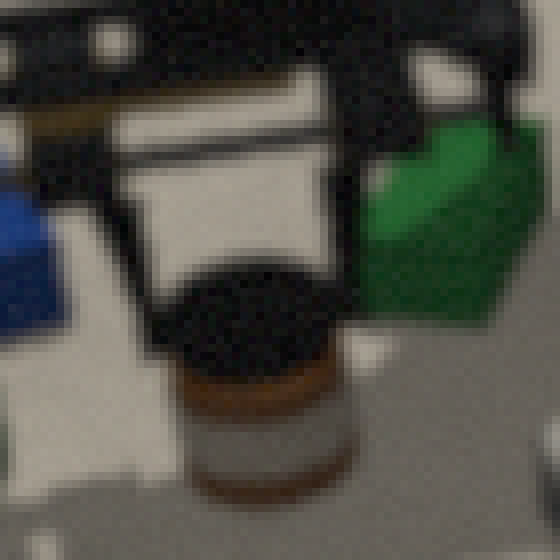

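```bash
python3 - <<'E'
from h import *
for z in (15,25,35,46,55,64): print(z, (proj("scene",[(404,-279,z),(386,-213,z),(395,-246,z)])-[210,150])*8)
c=vision.get_calibration("wrist");print(c["mount"][:3,3])
E
```

```text
15 [[154.78155738 442.70440607]
 [367.68722292 411.82318297]
 [261.72085938 427.19323385]]
25 [[150.28196881 417.38210771]
 [364.25615371 386.5833612 ]
 [257.76034205 401.9120211 ]]
35 [[145.73833923 391.81196009]
 [360.79181043 361.09876684]
 [253.76123889 376.38450303]]
46 [[140.68870344 363.39416537]
 [356.94202047 332.77872827]
 [249.31698216 348.01543139]]
55 [[136.51634509 339.91341787]
 [353.76134654 309.38087824]
 [245.64499735 324.57601136]]
64 [[132.30670326 316.22285046]
 [350.55251548 285.7758971 ]
 [241.94035389 300.92812103]]
[  69.90168597   -0.29384756 -201.03694843]
```

apply_moves(rows=[{"rot": [0,0,0],"dp": [0,0,0],"jaw": -0.2},{"rot": [0,0,0],"dp": [0,0,-0.02],"jaw": -0.2},{"rot": [0,0,0],"dp": [0,0,-0.04],"jaw": -0.2},{"rot": [0,0,0],"dp": [0,0,-0.06],"jaw": -0.2},{"rot": [0,0,0],"dp": [0,0,0],"jaw": -0.2}], force=20)

```text
clock: 4.82
tool_pos: [396.1, -245.7, 76.8]
tool_rot: [3.102, 0.481, 0.004]
contact_force: [-0.2, -0.1, -0.9]
width: 0.613
```

```bash
python3 - <<'E'
from h import *
to(549,-302,75.5)
im=vision.camera("side");cv2.imwrite("pics/s5.png",cv2.resize(im[100:220,300:440,::-1],None,fx=4.5,fy=4.5,interpolation=3))
E
```

```text
t 4.825 pos [ 396.1 -245.7   76.8] yaw 17.6 tilt 0.21 dp [0.2573 0.1999 0.0037] F [-0.2 -0.1 -0.9] w 53.3
```

View pics/s5.png

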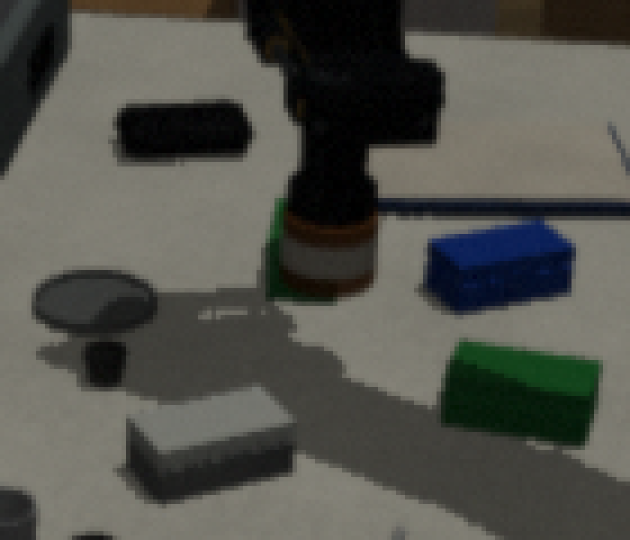

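apply_moves(rows=[{"rot": [0,0,0],"dp": [0.03,0.023,0],"jaw": -0.2},{"rot": [0,0,0],"dp": [0.06,0.047,0],"jaw": -0.2},{"rot": [0,0,0],"dp": [0.07,0.055,0],"jaw": -0.2},{"rot": [0,0,0],"dp": [0.06,0.047,0],"jaw": -0.2},{"rot": [0,0,0],"dp": [0.037,0.028,0],"jaw": -0.2}])

```text
clock: 5.5
tool_pos: [548.2, -301.4, 72.7]
tool_rot: [-3.103, -0.482, 0.003]
contact_force: [-0.2, 0.2, -1.0]
width: 0.614
```

apply_moves(rows=[{"rot": [0,0,0],"dp": [0,0,0.03],"jaw": -0.2},{"rot": [0,0,0],"dp": [0,0,0.03],"jaw": -0.2},{"rot": [0,0,0],"dp": [0,0,0.02],"jaw": -0.2},{"rot": [0,0,0],"dp": [0,0,0],"jaw": -0.2}])

```text
clock: 6.0
tool_pos: [546.2, -301.1, 33.4]
tool_rot: [-3.103, -0.481, 0.003]
contact_force: [0.3, -0.2, -1.0]
width: 0.613
```

```bash
python3 - <<'E'
from h import *
to(549,-302,18.5)
im=vision.camera("scene");cv2.imwrite("pics/s6.png",cv2.resize(im[190:270,160:260,::-1],None,fx=6,fy=6,interpolation=3))
im=vision.camera("side");cv2.imwrite("pics/s7.png",cv2.resize(im[120:200,270:370,::-1],None,fx=6,fy=6,interpolation=3))
E
```

```text
t 6.0 pos [ 546.2 -301.1   33.4] yaw 17.6 tilt 0.13 dp [0.0047 0.0035 0.0297] F [ 0.3 -0.2 -1. ] w 53.3
```

View pics/s6.png

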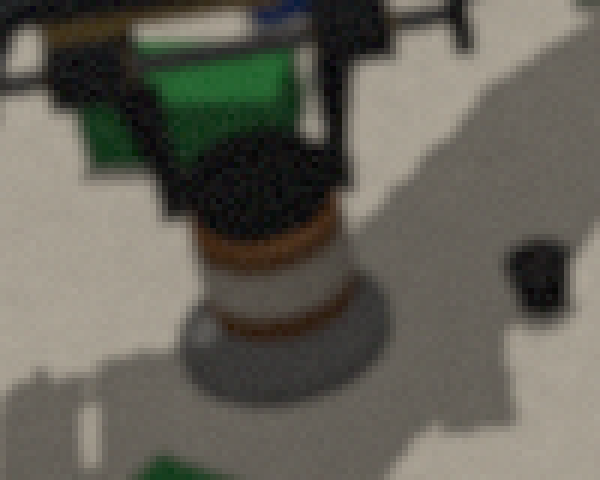

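View pics/s7.png

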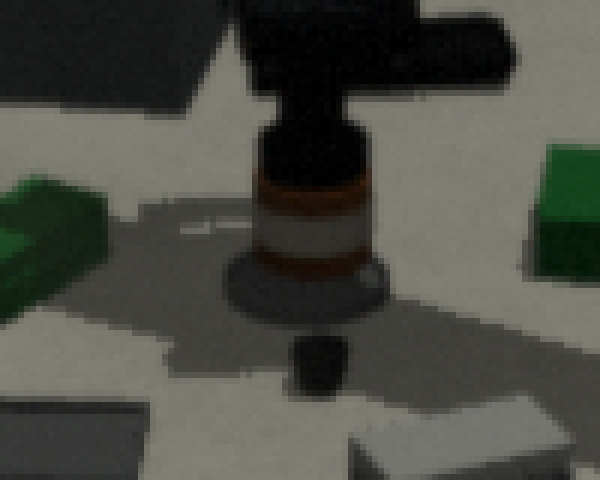

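Both views show the jar over the tray, about 15 mm up (scene crop tray centred near (287,345); side near (307,285)). I'll correct by 3 mm and lower it.

apply_moves(rows=[{"rot": [0,0,0],"dp": [0.005,0.003,0.01],"jaw": -0.2},{"rot": [0,0,0],"dp": [0,0,0.01],"jaw": -0.2},{"rot": [0,0,0],"dp": [0,0,0.006],"jaw": -0.2},{"rot": [0,0,0],"dp": [0,0,0.002],"jaw": -0.2},{"rot": [0,0,0],"dp": [0,0,0],"jaw": -0.2}])

```text
clock: 6.72
tool_pos: [550.4, -302.2, 20.5]
tool_rot: [-3.104, -0.481, 0.0]
contact_force: [-0.1, 0.1, -0.1]
width: 0.612
```

apply_moves(rows=[{"rot": [0,0,0],"dp": [0,0,0.003],"jaw": -0.2},{"rot": [0,0,0],"dp": [0,0,0.002],"jaw": -0.2},{"rot": [0,0,0],"dp": [0,0,0],"jaw": -0.2}])

```text
clock: 7.1
tool_pos: [550.5, -302.2, 18.5]
tool_rot: [3.104, 0.481, 0.0]
contact_force: [-1.2, 0.7, 4.2]
width: 0.613
```

apply_moves(rows=[{"rot": [0,0,0],"dp": [0,0,0],"jaw": 0.3},{"rot": [0,0,0],"dp": [0,0,0],"jaw": 0.6},{"rot": [0,0,0],"dp": [0,0,0],"jaw": 0.8},{"rot": [0,0,0],"dp": [0,0,-0.05],"jaw": 0.8},{"rot": [0,0,0],"dp": [0,0,-0.1],"jaw": 1}])

```text
clock: 7.72
tool_pos: [548.8, -301.5, 91.7]
tool_rot: [-3.102, -0.481, 0.006]
contact_force: [1.1, -1.2, -0.6]
width: 0.938
```

apply_moves(rows=[{"rot": [0,0,0],"dp": [0,0,-0.1],"jaw": 1},{"rot": [0,0,0],"dp": [0,0,-0.05],"jaw": 1},{"rot": [0,0,0],"dp": [0,0,0],"jaw": 1}])

```text
clock: 8.1
tool_pos: [551.7, -302.7, 170.4]
tool_rot: [3.102, 0.481, 0.005]
contact_force: [-0.3, 0.0, 0.3]
width: 0.999
```

```bash
python3 - <<'E'
from h import *
to(447,-113.5,150,124)
s=sensors.sense();im=vision.camera("wrist");cv2.imwrite("pics/w4.png",im[:,:,::-1])
import pickle;pickle.dump(s,open("w4.pkl","wb"))
E
```

```text
t 8.1 pos [ 551.7 -302.7  170.4] yaw 17.6 tilt 0.24 dp [-0.0851 -0.4242  0.0393] F [-0.3  0.   0.3] w 86.9
rotz units 14.73
```

View pics/w4.png

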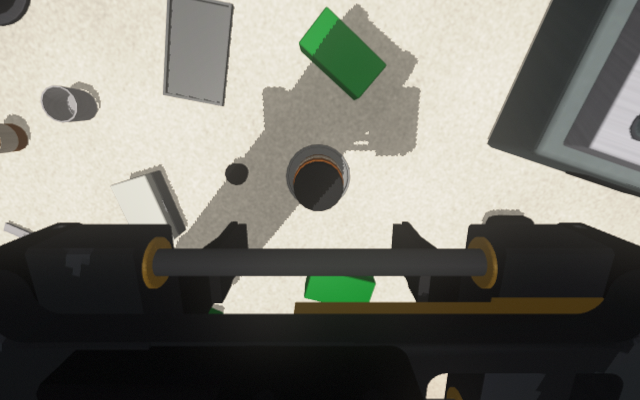

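```bash
python3 - <<'E'
from h import *
import pickle
s=pickle.load(open("w4.pkl","rb"))
print("jar",plane("wrist",[(318.5,186)],67,s))
im=cv2.imread("pics/w4.png")
cv2.imwrite("pics/w4a.png",cv2.resize(im[0:215,100:360],None,fx=3,fy=3,interpolation=3))
to(447,-113.5,170,34)
E
```

```text
jar [[ 549.91897495 -302.39936231   67.        ]]
t 8.15 pos [ 550.7 -302.4  168.4] yaw 17.6 tilt 0.07 dp [-0.0833 -0.4228 -0.0036] F [-0.4  1.3 -0.5] w 86.6
rotz units -3.27
```

View pics/w4a.png

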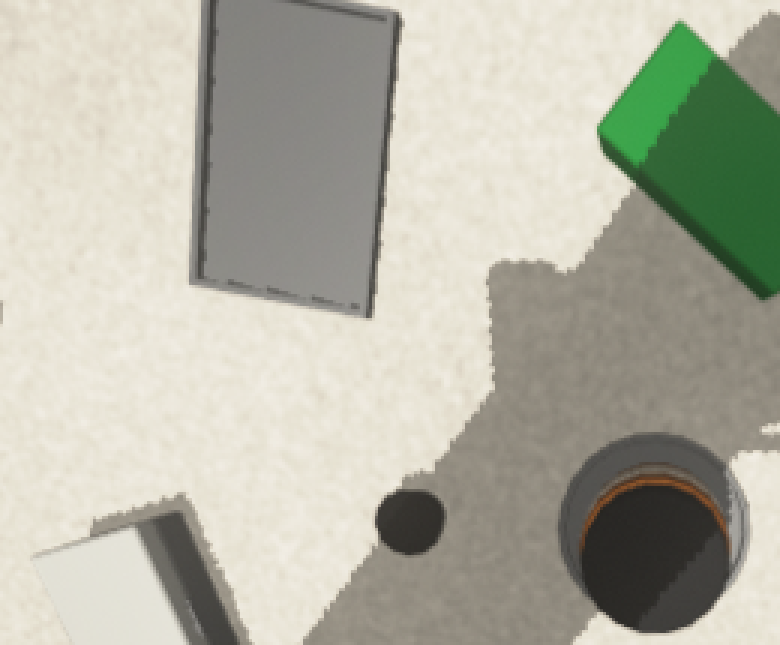

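```bash
python3 - <<'E'
from h import *
import pickle
s=pickle.load(open("w4.pkl","rb"))
p=plane("wrist",np.array([(400,10),(371,318),(190,284)])/3+[100,0],8,s);print(p.round(1))
e=p[0]-p[1];f=p[2]-p[1];print("center",(p[0]+p[2])/2,np.linalg.norm(e),np.linalg.norm(f),np.degrees(np.arctan2(e[1],e[0])),np.degrees(np.arctan2(f[1],f[0])))
E
```

```text
[[ 705.  -154.9    8. ]
 [ 596.1 -168.9    8. ]
 [ 587.   -98.1    8. ]]
center [ 646.00860968 -126.5072724     8.        ] 109.85659189055337 71.38639665778153 7.3095074810361105 97.29591183188676
```

apply_moves(rows=[{"rot": [0,0,0],"dp": [-0.01,-0.04,0],"jaw": 1},{"rot": [0,0,0],"dp": [-0.018,-0.09,0],"jaw": 1},{"rot": [0,0,0],"dp": [-0.02,-0.1,0],"jaw": 1},{"rot": [0,0,0],"dp": [-0.018,-0.1,0],"jaw": 1},{"rot": [0,0,0],"dp": [-0.017,-0.093,0],"jaw": 1}])

```text
clock: 8.78
tool_pos: [444.9, -111.6, 166.3]
tool_rot: [-3.103, -0.481, 0.003]
contact_force: [1.0, 0.2, 0.3]
width: 0.999
```

apply_moves(rows=[{"rot": [0,0,-1],"dp": [0,0,0],"jaw": 0.7},{"rot": [0,0,-1],"dp": [0,0,0],"jaw": 0.7},{"rot": [0,0,-1],"dp": [0,0,0],"jaw": 0.7},{"rot": [0,0,-0.27],"dp": [0,0,0],"jaw": 0.7},{"rot": [0,0,0],"dp": [0,0,0],"jaw": 0.7}])

```text
clock: 9.4
tool_pos: [446.3, -113.1, 167.3]
tool_rot: [-3.004, -0.916, 0.002]
contact_force: [-0.7, -0.0, 0.2]
width: 0.85
```

```bash
python3 - <<'E'
from h import *
to(447,-113.5,0,34)
s=sensors.sense();im=vision.camera("wrist");cv2.imwrite("pics/w5.png",im[:,:,::-1])
import pickle;pickle.dump(s,open("w5.pkl","wb"))
E
```

```text
t 9.4 pos [ 446.3 -113.1  167.3] yaw 33.9 tilt 0.08 dp [0.001  0.0017 0.3345] F [-0.7 -0.   0.2] w 73.9
rotz units -0.02
```

View pics/w5.png

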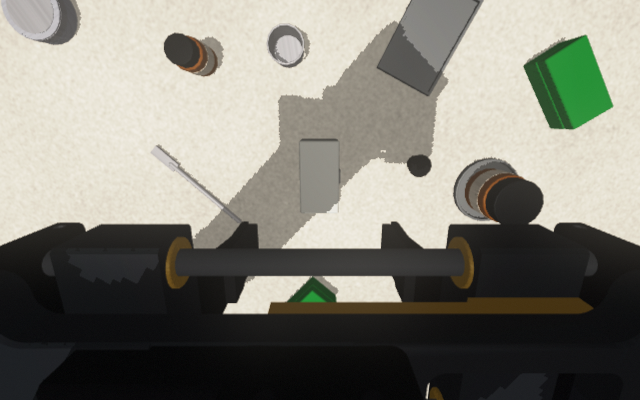

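```bash
python3 - <<'E'
from h import *
import pickle
s=pickle.load(open("w5.pkl","rb"))
print(plane("wrist",[(319.5,176),(300,140),(339,212)],36,s))
to(447,-113.5,-20)
E
```

```text
[[ 448.98877286 -110.84322547   36.        ]
 [ 470.94731431  -69.62806096   36.        ]
 [ 425.55008086 -154.83656395   36.        ]]
t 9.45 pos [ 446.4 -113.2  167.5] yaw 33.9 tilt 0.06 dp [0.0008 0.0015 0.3749] F [0.1 0.3 0. ] w 74.0
```

apply_moves(rows=[{"rot": [0,0,0],"dp": [0,0,0.06],"jaw": 0.7},{"rot": [0,0,0],"dp": [0,0,0.08],"jaw": 0.7},{"rot": [0,0,0],"dp": [0,0,0.08],"jaw": 0.7},{"rot": [0,0,0],"dp": [0,0,0.06],"jaw": 0.7},{"rot": [0,0,0],"dp": [0,0,0.03],"jaw": 0.7}])

```text
clock: 10.07
tool_pos: [445.8, -112.9, 11.5]
tool_rot: [-3.004, -0.916, 0.003]
contact_force: [-0.4, -0.7, -0.2]
width: 0.849
```

```bash
python3 - <<'E'
from h import *
to(447,-113.5,-20)
im=vision.camera("scene");cv2.imwrite("pics/s8.png",cv2.resize(im[170:250,250:340,::-1],None,fx=6,fy=6,interpolation=3))
im=vision.camera("side");cv2.imwrite("pics/s9.png",cv2.resize(im[150:230,300:390,::-1],None,fx=6,fy=6,interpolation=3))
E
```

```text
t 10.075 pos [ 445.8 -112.9   11.5] yaw 33.9 tilt 0.13 dp [0.0015 0.0025 0.063 ] F [-0.4 -0.7 -0.2] w 73.9
```

View pics/s8.png

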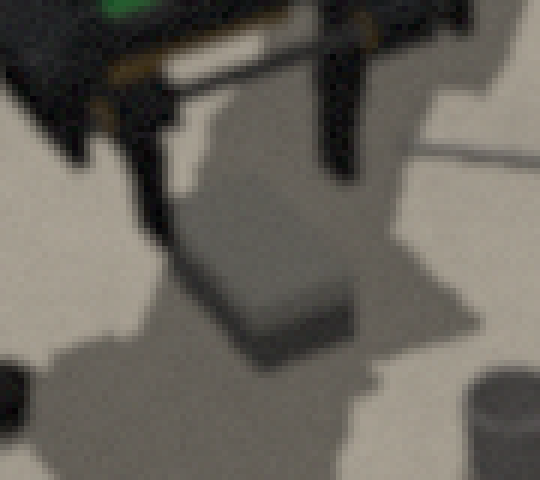

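View pics/s9.png

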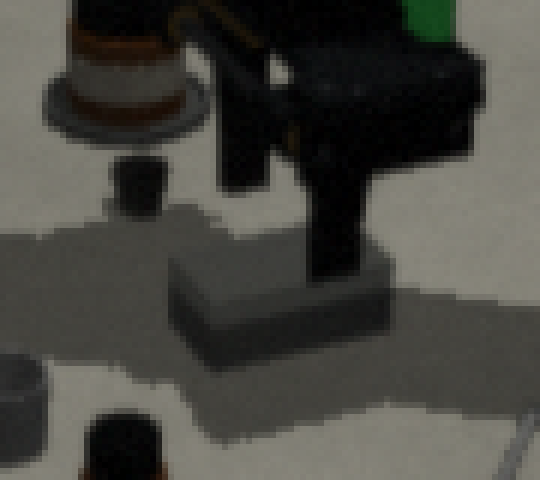

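```bash
python3 - <<'E'
from h import *
a=tri((306.7,200),(355.8,196.7));b=tri((276.7,210),(340.8,181.7));print(a,b,(a[0]+b[0])/2, np.linalg.norm(a[0]-b[0]))
E
```

```text
(array([419.9941272 , -76.72686118,  44.91687993]), np.float64(0.26183345440675654)) (array([ 466.81836021, -144.86126297,   46.68129742]), np.float64(2.5345916413453193)) [ 443.40624371 -110.79406207   45.79908868] 82.6917086160743
```

apply_moves(rows=[{"rot": [0,0,0],"dp": [0.003,0.001,0.02],"jaw": 0.7},{"rot": [0,0,0],"dp": [0,0,0.02],"jaw": 0.7},{"rot": [0,0,0],"dp": [0,0,0.016],"jaw": 0.7},{"rot": [0,0,0],"dp": [0,0,0.008],"jaw": 0.7},{"rot": [0,0,0],"dp": [0,0,0],"jaw": 0.7}])

```text
clock: 10.8
tool_pos: [448.1, -112.7, -19.2]
tool_rot: [-3.004, -0.918, 0.001]
contact_force: [-0.0, 0.9, 0.0]
width: 0.851
```

apply_moves(rows=[{"rot": [0,0,0],"dp": [0,0,0],"jaw": 0.4},{"rot": [0,0,0],"dp": [0,0,0],"jaw": 0.2},{"rot": [0,0,0],"dp": [0,0,0],"jaw": 0},{"rot": [0,0,0],"dp": [0,0,0],"jaw": -0.2},{"rot": [0,0,0],"dp": [0,0,0],"jaw": -0.4}], force=20)

```text
clock: 11.42
tool_pos: [448.4, -112.7, -18.8]
tool_rot: [3.004, 0.918, 0.0]
contact_force: [-0.2, 0.8, 2.8]
width: 0.524
```

apply_moves(rows=[{"rot": [0,0,0],"dp": [0,0,0],"jaw": -0.4},{"rot": [0,0,0],"dp": [0,0,-0.02],"jaw": -0.4},{"rot": [0,0,0],"dp": [0,0,-0.05],"jaw": -0.4},{"rot": [0,0,0],"dp": [0,0,-0.05],"jaw": -0.4},{"rot": [0,0,0],"dp": [0,0,-0.02],"jaw": -0.4}])

```text
clock: 12.05
tool_pos: [449.2, -113.0, 52.7]
tool_rot: [3.003, 0.918, 0.003]
contact_force: [0.4, 0.4, -1.1]
width: 0.521
```

apply_moves(rows=[{"rot": [0,0,0],"dp": [0,0,0],"jaw": -0.4}])

```text
clock: 12.18
tool_pos: [448.7, -113.0, 51.5]
tool_rot: [3.004, 0.918, 0.001]
contact_force: [-0.1, -0.6, -1.9]
width: 0.526
```

```bash
python3 - <<'E'
from h import *
to(646,-126.5,50,7.3)
im=vision.camera("side");cv2.imwrite("pics/s10.png",cv2.resize(im[130:230,290:410,::-1],None,fx=5,fy=5,interpolation=3))
E
```

```text
t 12.175 pos [ 448.7 -113.    51.5] yaw 34.0 tilt 0.07 dp [0.3122 0.243  0.0035] F [-0.1 -0.6 -1.9] w 45.7
rotz units 5.33
```

View pics/s10.png

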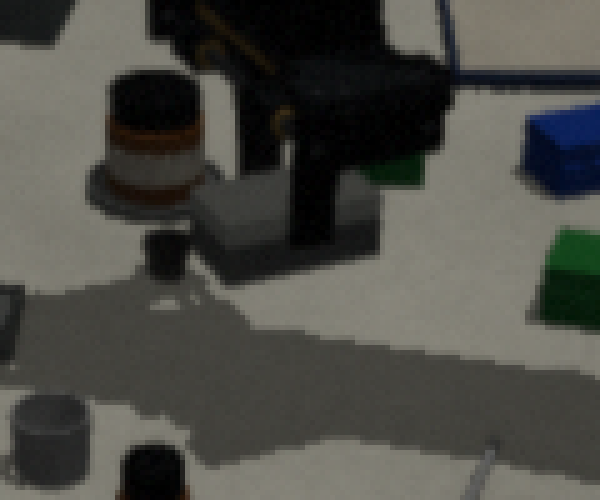

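apply_moves(rows=[{"rot": [0,0,0],"dp": [0.04,0.03,0],"jaw": -0.4},{"rot": [0,0,0],"dp": [0.07,0.055,0],"jaw": -0.4},{"rot": [0,0,0],"dp": [0.08,0.062,0],"jaw": -0.4},{"rot": [0,0,0],"dp": [0.075,0.058,0],"jaw": -0.4},{"rot": [0,0,0],"dp": [0.047,0.038,0],"jaw": -0.4}])

```text
clock: 12.85
tool_pos: [646.6, -126.0, 48.9]
tool_rot: [-3.003, -0.918, 0.003]
contact_force: [-0.4, 1.3, -0.5]
width: 0.525
```

apply_moves(rows=[{"rot": [0,0,1],"dp": [0,0,0],"jaw": -0.4},{"rot": [0,0,1],"dp": [0,0,0],"jaw": -0.4},{"rot": [0,0,1],"dp": [0,0,0],"jaw": -0.4},{"rot": [0,0,1],"dp": [0,0,0],"jaw": -0.4},{"rot": [0,0,1],"dp": [0,0,0],"jaw": -0.4}])

```text
clock: 13.48
tool_pos: [644.6, -126.1, 49.2]
tool_rot: [-3.132, -0.242, 0.004]
contact_force: [-0.1, 0.7, -1.4]
width: 0.524
```

apply_moves(rows=[{"rot": [0,0,0.33],"dp": [0,0,0],"jaw": -0.4},{"rot": [0,0,0],"dp": [0,0,0],"jaw": -0.4}])

```text
clock: 13.72
tool_pos: [645.1, -126.2, 50.2]
tool_rot: [-3.135, -0.203, 0.002]
contact_force: [0.1, 1.3, -0.6]
width: 0.529
```

```bash
python3 - <<'E'
from h import *
to(646,-126.5,-15,7.3)
s=sensors.sense()
im=vision.camera("wrist");cv2.imwrite("pics/w6.png",im[:,:,::-1])
im=vision.camera("side");cv2.imwrite("pics/s11.png",cv2.resize(im[110:230,200:350,::-1],None,fx=4.5,fy=4.5,interpolation=3))
E
```

```text
t 13.725 pos [ 645.1 -126.2   50.2] yaw 7.4 tilt 0.07 dp [0.0018 0.001  0.1303] F [ 0.1  1.3 -0.6] w 46.0
rotz units 0.02
```

View pics/w6.png

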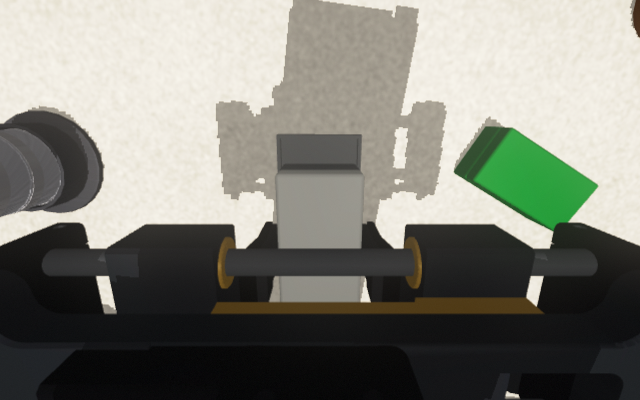

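View pics/s11.png

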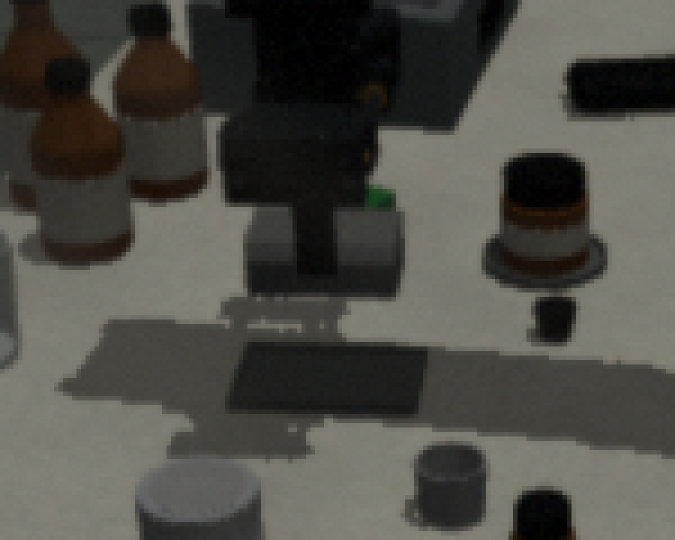

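```bash
python3 - <<'E'
from h import *
s=sensors.sense()
p=plane("wrist",[(277,172),(362,172)],36+69,s);q=plane("wrist",[(277,134),(361,134)],8,s)
R=Ro.from_rotvec(s["tool_rot"]).as_matrix()
print(p,q,((p-s["tool_pos"])@R).round(1),((q-s["tool_pos"])@R).round(1))
to(646,-126.5,-15,7.3)
E
```

```text
[[ 684.8510218   -99.22408793  105.        ]
 [ 690.46568789 -142.28076146  105.        ]] [[ 696.57972002  -84.45590869    8.        ]
 [ 705.48925902 -152.80784951    8.        ]] [[ 42.6 -21.8 -54.4]
 [ 42.6  21.6 -54.4]] [[ 56.2 -34.9  42.6]
 [ 56.2  34.   42.6]]
t 13.825 pos [ 645.4 -126.3   50.6] yaw 7.4 tilt 0.04 dp [0.0013 0.0006 0.1312] F [-0.4 -0.3 -1. ] w 45.6
rotz units 0.02
```

apply_moves(rows=[{"rot": [0,0,0],"dp": [0.002,0,0.04],"jaw": -0.4},{"rot": [0,0,0],"dp": [0,0,0.04],"jaw": -0.4},{"rot": [0,0,0],"dp": [0,0,0.02],"jaw": -0.4},{"rot": [0,0,0],"dp": [0,0,0.015],"jaw": -0.4},{"rot": [0,0,0],"dp": [0,0,0.01],"jaw": -0.4}])

```text
clock: 14.45
tool_pos: [646.6, -126.2, -11.8]
tool_rot: [-3.135, -0.201, 0.0]
contact_force: [0.5, -0.0, -1.7]
width: 0.524
```

apply_moves(rows=[{"rot": [0,0,0],"dp": [0,0,0.003],"jaw": -0.4},{"rot": [0,0,0],"dp": [0,0,0.002],"jaw": -0.4},{"rot": [0,0,0],"dp": [0,0,0],"jaw": -0.4}])

```text
clock: 14.82
tool_pos: [646.8, -126.2, -13.6]
tool_rot: [3.135, 0.201, 0.001]
contact_force: [-0.4, -0.4, -1.2]
width: 0.528
```

apply_moves(rows=[{"rot": [0,0,0],"dp": [0,0,0.003],"jaw": -0.4},{"rot": [0,0,0],"dp": [0,0,0.002],"jaw": -0.4},{"rot": [0,0,0],"dp": [0,0,0],"jaw": -0.4}])

```text
clock: 15.2
tool_pos: [646.7, -126.2, -15.7]
tool_rot: [3.135, 0.201, 0.001]
contact_force: [-2.6, 0.6, 4.4]
width: 0.523
```

apply_moves(rows=[{"rot": [0,0,0],"dp": [0,0,0],"jaw": 0.2},{"rot": [0,0,0],"dp": [0,0,0],"jaw": 0.5},{"rot": [0,0,0],"dp": [0,0,0],"jaw": 0.6},{"rot": [0,0,0],"dp": [0,0,-0.04],"jaw": 0.6},{"rot": [0,0,0],"dp": [0,0,-0.1],"jaw": 0.6}])

```text
clock: 15.82
tool_pos: [644.9, -125.9, 53.1]
tool_rot: [-3.134, -0.201, 0.006]
contact_force: [0.8, -0.3, 0.4]
width: 0.796
```

apply_moves(rows=[{"rot": [0,0,0],"dp": [0,0,-0.1],"jaw": 0.6},{"rot": [0,0,0],"dp": [0,0,-0.1],"jaw": 0.6},{"rot": [0,0,0],"dp": [0,0,-0.1],"jaw": 0.6},{"rot": [0,0,0],"dp": [0,0,-0.05],"jaw": 0.6},{"rot": [0,0,0],"dp": [0,0,0],"jaw": 0.6}])

```text
clock: 16.45
tool_pos: [647.8, -126.1, 232.6]
tool_rot: [3.134, 0.201, 0.009]
contact_force: [0.0, -0.4, -0.2]
width: 0.802
```

```bash
python3 - <<'E'
from h import *
to(481,74,230,50)
im=vision.camera("wrist");cv2.imwrite("pics/w7.png",im[:,:,::-1])
E
```

```text
t 16.45 pos [ 647.8 -126.1  232.6] yaw 7.3 tilt 0.32 dp [-0.2798 -0.4396  0.003 ] F [ 0.  -0.4 -0.2] w 69.8
rotz units -8.53
```

View pics/w7.png

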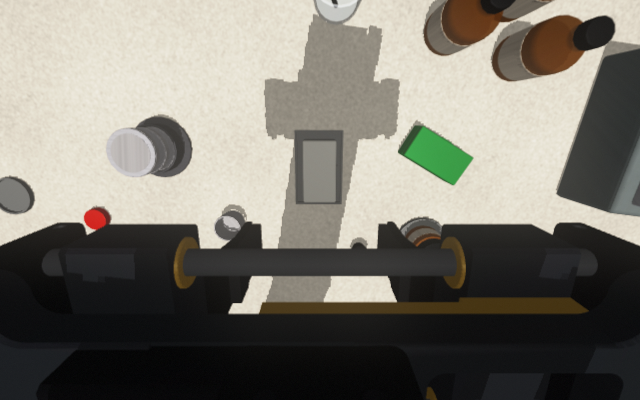

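apply_moves(rows=[{"rot": [0,0,0],"dp": [-0.04,-0.06,0],"jaw": 0.4},{"rot": [0,0,0],"dp": [-0.06,-0.095,0],"jaw": 0.4},{"rot": [0,0,0],"dp": [-0.065,-0.1,0],"jaw": 0.4},{"rot": [0,0,0],"dp": [-0.065,-0.1,0],"jaw": 0.4},{"rot": [0,0,0],"dp": [-0.05,-0.085,0],"jaw": 0.4}])

```text
clock: 17.12
tool_pos: [477.3, 75.6, 227.6]
tool_rot: [3.135, 0.202, -0.002]
contact_force: [0.4, 0.3, 0.4]
width: 0.697
```

apply_moves(rows=[{"rot": [0,0,0],"dp": [0,0,0],"jaw": 0.4},{"rot": [0,0,0],"dp": [0,0,0],"jaw": 0.4}])

```text
clock: 17.38
tool_pos: [479.5, 73.3, 228.0]
tool_rot: [3.135, 0.2, -0.001]
contact_force: [-0.0, -1.4, 0.9]
width: 0.7
```

```bash
python3 - <<'E'
from h import *
to(481,74,230)
s=sensors.sense();im=vision.camera("wrist");cv2.imwrite("pics/w8.png",im[:,:,::-1])
import pickle;pickle.dump(s,open("w8.pkl","wb"))
E
```

```text
t 17.375 pos [479.5  73.3 228. ] yaw 7.3 tilt 0.06 dp [ 0.0032 -0.0009 -0.004 ] F [-0.  -1.4  0.9] w 60.9
```

View pics/w8.png

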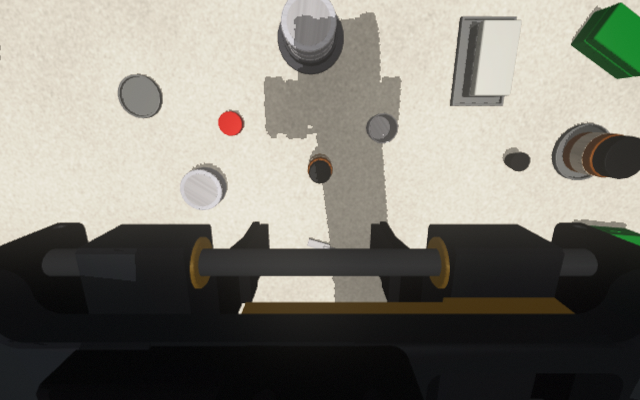

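```bash
python3 - <<'E'
from h import *
import pickle
s=pickle.load(open("w8.pkl","rb"))
im=cv2.imread("pics/w8.png")
a=im[0:215,110:360];cv2.imwrite("pics/w8a.png",cv2.resize(a,None,fx=3,fy=3,interpolation=3))
P=lambda uv,z:plane("wrist",uv,z,s).round(1)[0]
print("vial",P((319.5,172),64),"st",P((140.5,96),6),"tin",P((202,189),24),"cup",P((379,127),34))
E
```

```text
vial [481.4  73.4  64. ] st [544.6 330.3   6. ] tin [428.  236.3  24. ] cup [545.7   2.3  34. ]
```

View pics/w8a.png

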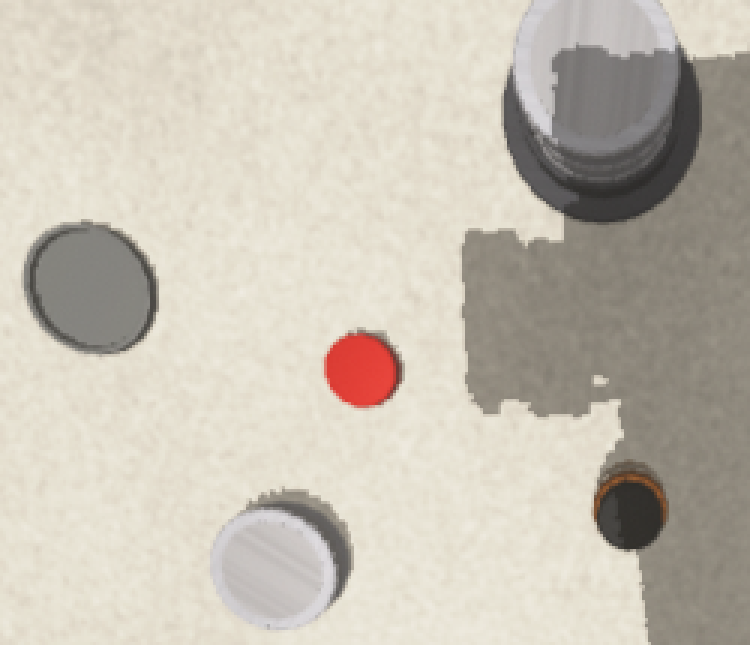

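apply_moves(rows=[{"rot": [0,0,0],"dp": [0.003,0,0.07],"jaw": 0.4},{"rot": [0,0,0],"dp": [0,0,0.09],"jaw": 0.4},{"rot": [0,0,0],"dp": [0,0,0.09],"jaw": 0.4},{"rot": [0,0,0],"dp": [0,0,0.07],"jaw": 0.4},{"rot": [0,0,0],"dp": [0,0,0.05],"jaw": 0.4}])

```text
clock: 18.05
tool_pos: [480.6, 72.9, 41.2]
tool_rot: [-3.135, -0.197, 0.004]
contact_force: [0.6, 0.4, -0.4]
width: 0.698
```

apply_moves(rows=[{"rot": [0,0,0],"dp": [0,0,0.04],"jaw": 0.4},{"rot": [0,0,0],"dp": [0,0,0.03],"jaw": 0.4},{"rot": [0,0,0],"dp": [0,0,0.02],"jaw": 0.4},{"rot": [0,0,0],"dp": [0,0,0.01],"jaw": 0.4},{"rot": [0,0,0],"dp": [0,0,0],"jaw": 0.4}])

```text
clock: 18.68
tool_pos: [481.2, 74.3, -6.4]
tool_rot: [-3.135, -0.201, -0.0]
contact_force: [0.0, 0.0, 0.4]
width: 0.703
```

```bash
python3 - <<'E'
from h import *
to(481.4,73.4,-10)
im=vision.camera("wrist");cv2.imwrite("pics/w9.png",im[:,:,::-1])
im=vision.camera("side");cv2.imwrite("pics/s12.png",cv2.resize(im[170:270,260:380,::-1],None,fx=5,fy=5,interpolation=3))
E
```

```text
t 18.675 pos [481.2  74.3  -6.4] yaw 7.3 tilt 0.0 dp [0.0001 0.0019 0.0072] F [0.  0.  0.4] w 61.2
```

View pics/w9.png

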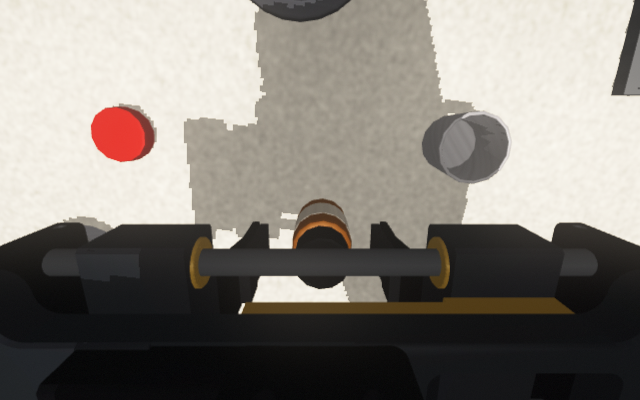

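View pics/s12.png

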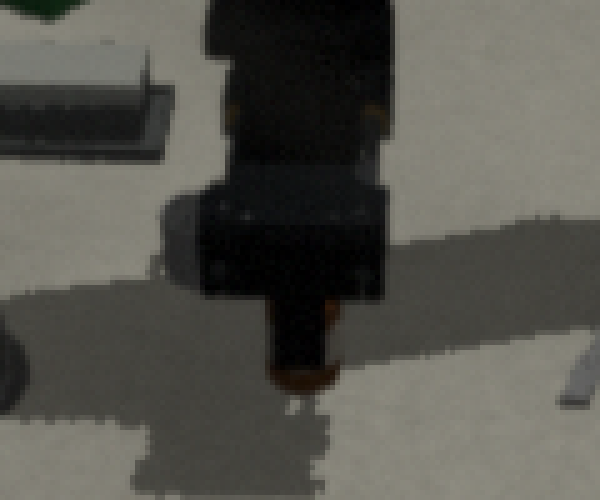

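apply_moves(rows=[{"rot": [0,0,0],"dp": [0,0,0],"jaw": 0.2},{"rot": [0,0,0],"dp": [0,0,0],"jaw": 0},{"rot": [0,0,0],"dp": [0,0,0],"jaw": -0.2},{"rot": [0,0,0],"dp": [0,0,0],"jaw": -0.4},{"rot": [0,0,0],"dp": [0,0,0],"jaw": -0.7}], force=15)

```text
clock: 19.4
tool_pos: [481.2, 74.3, -6.4]
tool_rot: [-3.135, -0.201, -0.0]
contact_force: [0.2, -0.3, 0.5]
width: 0.387
```

apply_moves(rows=[{"rot": [0,0,0],"dp": [0,0,0],"jaw": -0.7},{"rot": [0,0,0],"dp": [0,0,0],"jaw": -0.7}])

```text
clock: 19.65
tool_pos: [481.2, 74.3, -6.4]
tool_rot: [3.135, 0.201, 0.0]
contact_force: [0.2, -0.6, 1.1]
width: 0.385
```

apply_moves(rows=[{"rot": [0,0,0],"dp": [0,0,-0.02],"jaw": -0.7},{"rot": [0,0,0],"dp": [0,0,-0.05],"jaw": -0.7},{"rot": [0,0,0],"dp": [0,0,-0.06],"jaw": -0.7},{"rot": [0,0,0],"dp": [0,0,-0.03],"jaw": -0.7},{"rot": [0,0,0],"dp": [0,0,0],"jaw": -0.7}])

```text
clock: 20.27
tool_pos: [481.9, 74.4, 74.5]
tool_rot: [3.135, 0.201, 0.003]
contact_force: [0.4, -0.1, -0.2]
width: 0.382
```

```bash
python3 - <<'E'
from h import *
to(545,332,70)
E
```

```text
t 20.275 pos [481.9  74.4  74.5] yaw 7.3 tilt 0.12 dp [ 0.1909 -0.4949  0.0092] F [ 0.4 -0.1 -0.2] w 33.2
```

apply_moves(rows=[{"rot": [0,0,0],"dp": [0.01,-0.05,0],"jaw": -0.7},{"rot": [0,0,0],"dp": [0.02,-0.09,0],"jaw": -0.7},{"rot": [0,0,0],"dp": [0.02,-0.1,0],"jaw": -0.7},{"rot": [0,0,0],"dp": [0.02,-0.1,0],"jaw": -0.7},{"rot": [0,0,0],"dp": [0.02,-0.1,0],"jaw": -0.7}])

```text
clock: 20.9
tool_pos: [497.0, 299.3, 72.1]
tool_rot: [3.134, 0.2, -0.003]
contact_force: [1.5, -0.4, -1.6]
width: 0.386
```

apply_moves(rows=[{"rot": [0,0,0],"dp": [0,-0.05,0],"jaw": -0.7},{"rot": [0,0,0],"dp": [0,0,0],"jaw": -0.7},{"rot": [0,0,0],"dp": [0,0,0],"jaw": -0.7}])

```text
clock: 21.28
tool_pos: [494.3, 321.7, 72.4]
tool_rot: [3.134, 0.2, -0.002]
contact_force: [-0.4, -0.2, -0.9]
width: 0.384
```

```bash
python3 - <<'E'
from h import *
to(545,332,70)
s=sensors.sense();im=vision.camera("wrist");cv2.imwrite("pics/w10.png",im[:,:,::-1])
import pickle;pickle.dump(s,open("w10.pkl","wb"))
E
```

```text
t 21.275 pos [494.3 321.7  72.4] yaw 7.3 tilt 0.11 dp [ 0.1033 -0.0075  0.0047] F [-0.4 -0.2 -0.9] w 33.4
```

View pics/w10.png

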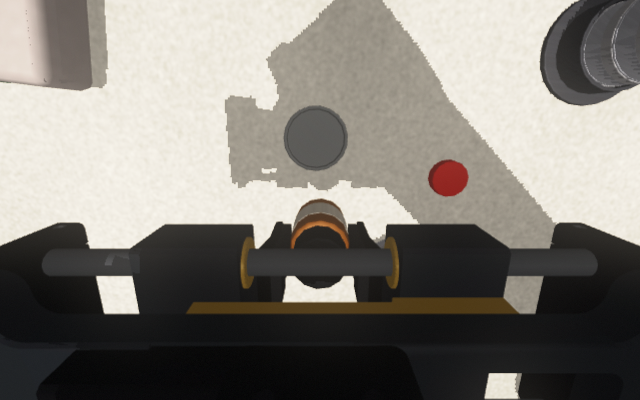

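```bash
python3 - <<'E'
from h import *
import pickle
s=pickle.load(open("w10.pkl","rb"))
p=plane("wrist",[(315.8,138),(284,138),(347.5,138)],7,s);print(p.round(1),np.linalg.norm(p[1]-p[2]))
to(p[0,0],p[0,1],70)
E
```

```text
[[544.7 331.5   7. ]
 [541.1 359.9   7. ]
 [548.4 303.1   7. ]] 57.17334881619636
t 21.325 pos [494.6 321.4  72.8] yaw 7.3 tilt 0.09 dp [ 0.102  -0.0074  0.0054] F [ 0.1 -0.5 -0.7] w 33.0
```

apply_moves(rows=[{"rot": [0,0,0],"dp": [0.05,-0.004,0],"jaw": -0.7},{"rot": [0,0,0],"dp": [0.052,-0.0035,0.02],"jaw": -0.7},{"rot": [0,0,0],"dp": [0,0,0.04],"jaw": -0.7},{"rot": [0,0,0],"dp": [0,0,0.03],"jaw": -0.7},{"rot": [0,0,0],"dp": [0,0,0.02],"jaw": -0.7}])

```text
clock: 21.95
tool_pos: [543.5, 332.5, 17.3]
tool_rot: [3.134, 0.201, -0.002]
contact_force: [0.1, 0.4, -0.7]
width: 0.384
```

apply_moves(rows=[{"rot": [0,0,0],"dp": [0,0,0],"jaw": -0.7},{"rot": [0,0,0],"dp": [0,0,0],"jaw": -0.7}])

```text
clock: 22.2
tool_pos: [544.7, 333.6, 19.3]
tool_rot: [-3.135, -0.201, -0.001]
contact_force: [-0.0, 0.5, -0.3]
width: 0.382
```

```bash
python3 - <<'E'
from h import *
to(544.8,331.7,-3.4)
im=vision.camera("side");cv2.imwrite("pics/s13.png",cv2.resize(im[250:350,200:320,::-1],None,fx=5,fy=5,interpolation=3))
im=vision.camera("scene");cv2.imwrite("pics/s14.png",cv2.resize(im[180:280,420:540,::-1],None,fx=5,fy=5,interpolation=3))
E
```

```text
t 22.2 pos [544.7 333.6  19.3] yaw 7.3 tilt 0.05 dp [-0.0004  0.0038  0.0453] F [-0.   0.5 -0.3] w 33.3
```

View pics/s13.png

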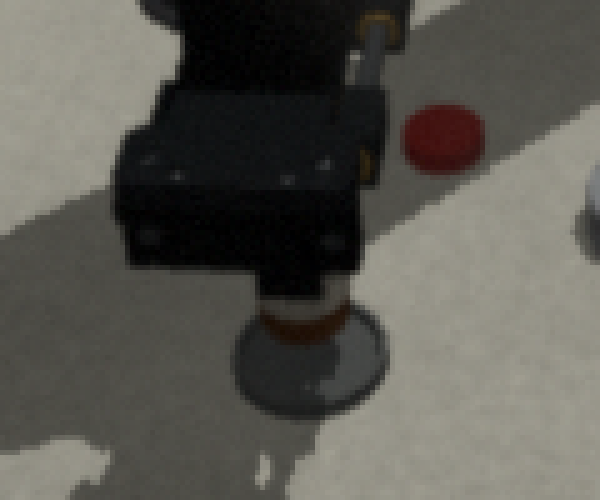

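View pics/s14.png

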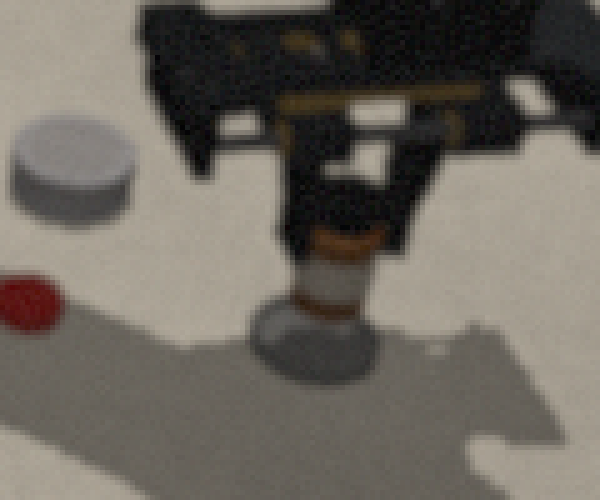

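apply_moves(rows=[{"rot": [0,0,0],"dp": [0,0.0035,0.018],"jaw": -0.7},{"rot": [0,0,0],"dp": [0,0,0.014],"jaw": -0.7},{"rot": [0,0,0],"dp": [0,0,0.006],"jaw": -0.7},{"rot": [0,0,0],"dp": [0,0,0.003],"jaw": -0.7},{"rot": [0,0,0],"dp": [0,0,0],"jaw": -0.7}])

```text
clock: 22.92
tool_pos: [544.8, 331.6, -2.0]
tool_rot: [-3.135, -0.201, 0.0]
contact_force: [0.1, 0.3, -1.0]
width: 0.379
```

apply_moves(rows=[{"rot": [0,0,0],"dp": [0,0,0.003],"jaw": -0.7},{"rot": [0,0,0],"dp": [0,0,0],"jaw": -0.7}])

```text
clock: 23.18
tool_pos: [544.9, 331.7, -3.2]
tool_rot: [-3.135, -0.201, -0.001]
contact_force: [-1.0, 0.4, 0.4]
width: 0.385
```

apply_moves(rows=[{"rot": [0,0,0],"dp": [0,0,0.002],"jaw": -0.7},{"rot": [0,0,0],"dp": [0,0,0],"jaw": -0.7}])

```text
clock: 23.42
tool_pos: [545.2, 331.7, -3.3]
tool_rot: [-3.135, -0.201, -0.002]
contact_force: [-2.2, -2.1, 6.6]
width: 0.385
```

Contact (6.6 N). Release and rise.

apply_moves(rows=[{"rot": [0,0,0],"dp": [0,0,-0.001],"jaw": -0.1},{"rot": [0,0,0],"dp": [0,0,0],"jaw": 0.2},{"rot": [0,0,0],"dp": [0,0,0],"jaw": 0.4},{"rot": [0,0,0],"dp": [0,0,-0.03],"jaw": 0.4},{"rot": [0,0,0],"dp": [0,0,-0.08],"jaw": 0.4}])

```text
clock: 24.05
tool_pos: [543.6, 330.7, 50.6]
tool_rot: [3.134, 0.201, -0.005]
contact_force: [0.4, 1.0, 0.6]
width: 0.689
```

apply_moves(rows=[{"rot": [0,0,0],"dp": [0,0,-0.1],"jaw": 0.7},{"rot": [0,0,0],"dp": [0,0,-0.1],"jaw": 0.7},{"rot": [0,0,0],"dp": [-0.06,0.03,-0.07],"jaw": 0.7},{"rot": [0,0,0],"dp": [-0.08,0.05,0],"jaw": 0.7},{"rot": [0,0,0],"dp": [-0.06,0.04,0],"jaw": 0.7}])

```text
clock: 24.68
tool_pos: [452.2, 258.9, 187.5]
tool_rot: [-3.135, -0.202, -0.003]
contact_force: [-0.3, -0.4, -0.5]
width: 0.848
```

apply_moves(rows=[{"rot": [0,0,0],"dp": [0,0,0],"jaw": 0.7},{"rot": [0,0,0],"dp": [0,0,0],"jaw": 0.7}])

```text
clock: 24.92
tool_pos: [453.9, 259.8, 187.0]
tool_rot: [-3.135, -0.201, -0.003]
contact_force: [0.8, 0.2, 0.3]
width: 0.85
```

```bash
python3 - <<'E'
from h import *
to(428,237.5,150)
s=sensors.sense();im=vision.camera("wrist");cv2.imwrite("pics/w11.png",im[:,:,::-1])
import pickle;pickle.dump(s,open("w11.pkl","wb"))
E
```

```text
t 24.925 pos [453.9 259.8 187. ] yaw 7.3 tilt 0.1 dp [-0.0571  0.0376  0.074 ] F [0.8 0.2 0.3] w 73.9
```

View pics/w11.png

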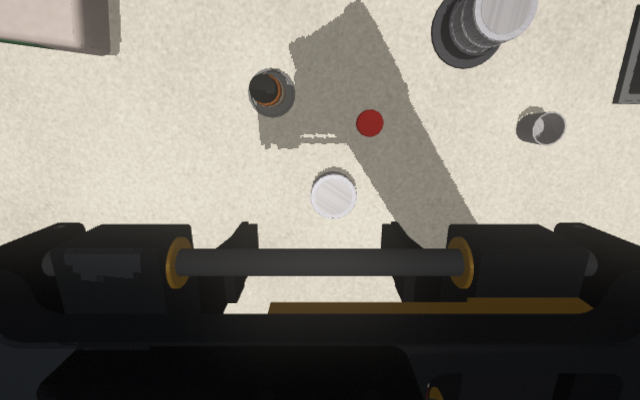

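```bash
python3 - <<'E'
from h import *
import pickle
s=pickle.load(open("w11.pkl","rb"));im=cv2.imread("pics/w11.png")
P=lambda uv,z:plane("wrist",uv,z,s).round(1)[0]
print("tin",P((333.5,196),24),"vial",P((264,88.5),67))
cv2.imwrite("pics/w11a.png",cv2.resize(im[60:230,230:400],None,fx=4,fy=4,interpolation=3))
E
```

```text
tin [427.4 238.   24. ] vial [544.1 329.7  67. ]
```

View pics/w11a.png

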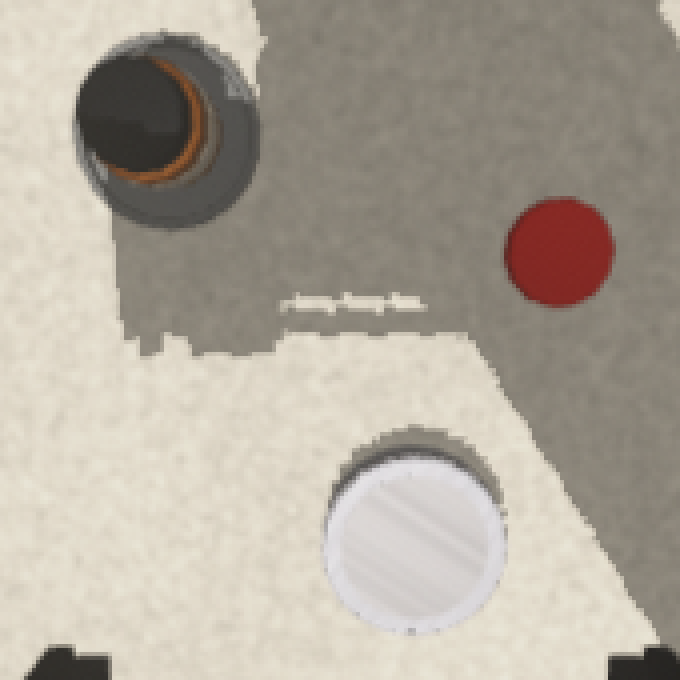

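```bash
python3 - <<'E'
from h import *
to(427.6,237.8,-27)
E
```

```text
t 24.975 pos [453.9 260.  186.7] yaw 7.4 tilt 0.07 dp [-0.0582  0.0376  0.4273] F [ 0.5 -0.1  0.4] w 74.2
```

apply_moves(rows=[{"rot": [0,0,0],"dp": [-0.025,0.017,0.06],"jaw": 0.7},{"rot": [0,0,0],"dp": [-0.03,0.02,0.08],"jaw": 0.7},{"rot": [0,0,0],"dp": [-0.002,0,0.08],"jaw": 0.7},{"rot": [0,0,0],"dp": [0,0,0.07],"jaw": 0.7},{"rot": [0,0,0],"dp": [0,0,0.05],"jaw": 0.7}])

```text
clock: 25.6
tool_pos: [427.1, 238.0, 14.4]
tool_rot: [-3.135, -0.202, 0.003]
contact_force: [0.9, -0.0, -0.0]
width: 0.843
```

apply_moves(rows=[{"rot": [0,0,0],"dp": [0,0,0.03],"jaw": 0.7},{"rot": [0,0,0],"dp": [0,0,0.015],"jaw": 0.7},{"rot": [0,0,0],"dp": [0,0,0],"jaw": 0.7},{"rot": [0,0,0],"dp": [0,0,0],"jaw": 0.7}])

```text
clock: 26.1
tool_pos: [428.0, 237.7, -5.6]
tool_rot: [-3.135, -0.201, -0.002]
contact_force: [-0.3, -0.1, 0.7]
width: 0.848
```

```bash
python3 - <<'E'
from h import *
to(427.6,237.8,-27)
im=vision.camera("side");cv2.imwrite("pics/s15.png",cv2.resize(im[220:320,270:400,::-1],None,fx=5,fy=5,interpolation=3))
im=vision.camera("scene");cv2.imwrite("pics/s16.png",cv2.resize(im[160:250,380:490,::-1],None,fx=5,fy=5,interpolation=3))
E
```

```text
t 26.1 pos [428.  237.7  -5.6] yaw 7.3 tilt 0.08 dp [-0.0009 -0.0003  0.0428] F [-0.3 -0.1  0.7] w 73.8
```

View pics/s15.png

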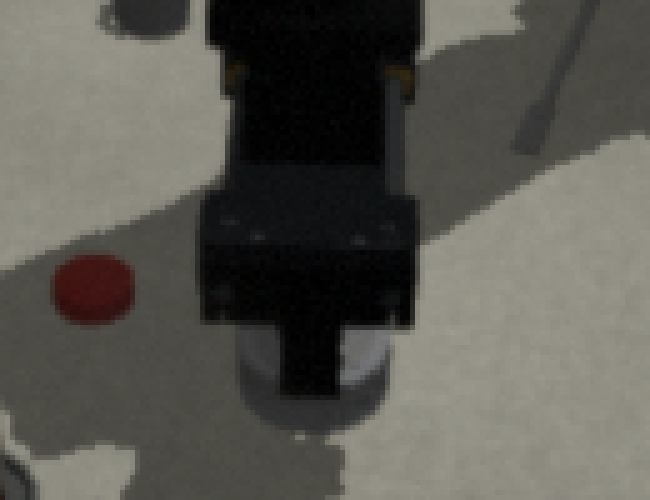

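View pics/s16.png

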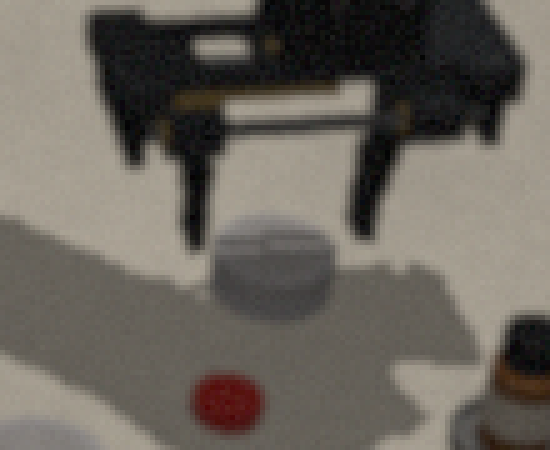

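apply_moves(rows=[{"rot": [0,0,0],"dp": [0,0,0.015],"jaw": 0.7},{"rot": [0,0,0],"dp": [0,0,0.015],"jaw": 0.7},{"rot": [0,0,0],"dp": [0,0,0.011],"jaw": 0.7},{"rot": [0,0,0],"dp": [0,0,0],"jaw": 0.7},{"rot": [0,0,0],"dp": [0,0,0],"jaw": 0.7}])

```text
clock: 26.82
tool_pos: [427.4, 237.4, -26.9]
tool_rot: [-3.135, -0.201, 0.0]
contact_force: [0.1, 0.2, 0.4]
width: 0.852
```

apply_moves(rows=[{"rot": [0,0,0],"dp": [0,0,0],"jaw": 0.5},{"rot": [0,0,0],"dp": [0,0,0],"jaw": 0.3},{"rot": [0,0,0],"dp": [0,0,0],"jaw": 0.1},{"rot": [0,0,0],"dp": [0,0,0],"jaw": 0},{"rot": [0,0,0],"dp": [0,0,0],"jaw": 0}], force=15)

```text
clock: 27.45
tool_pos: [427.5, 237.4, -26.8]
tool_rot: [-3.135, -0.201, -0.0]
contact_force: [0.5, 0.0, 2.4]
width: 0.685
```

apply_moves(rows=[{"rot": [0,0,0],"dp": [0,0,-0.02],"jaw": 0},{"rot": [0,0,0],"dp": [0,0,-0.06],"jaw": 0},{"rot": [0,0,0],"dp": [0,0,-0.09],"jaw": 0},{"rot": [0,0,0],"dp": [0,0,-0.1],"jaw": 0},{"rot": [0,0,0],"dp": [0,0,-0.09],"jaw": 0}], force=20)

```text
clock: 28.08
tool_pos: [427.2, 237.4, 155.5]
tool_rot: [-3.135, -0.202, -0.001]
contact_force: [0.8, -0.0, -0.9]
width: 0.681
```

apply_moves(rows=[{"rot": [0,0,0],"dp": [0.03,0.04,0],"jaw": 0},{"rot": [0,0,0],"dp": [0.07,0.08,0],"jaw": 0},{"rot": [0,0,0],"dp": [0.07,0.08,0],"jaw": 0},{"rot": [0,0,0],"dp": [0.05,0.06,0],"jaw": 0},{"rot": [0,0,0],"dp": [0.02,0.023,0],"jaw": 0}])

```text
clock: 28.7
tool_pos: [565.6, 110.0, 153.1]
tool_rot: [3.135, 0.196, -0.001]
contact_force: [-0.1, -0.2, -0.6]
width: 0.681
```

apply_moves(rows=[{"rot": [0,0,0],"dp": [0,0,0],"jaw": 0},{"rot": [0,0,0],"dp": [0,0,0],"jaw": 0}])

```text
clock: 28.95
tool_pos: [563.4, 114.0, 153.3]
tool_rot: [-3.134, -0.204, 0.0]
contact_force: [-0.4, 0.5, -0.7]
width: 0.685
```

```bash
python3 - <<'E'
from h import *
to(648,109,150)
s=sensors.sense();im=vision.camera("wrist");cv2.imwrite("pics/w12.png",im[:,:,::-1])
import pickle;pickle.dump(s,open("w12.pkl","wb"))
cv2.imwrite("pics/w12a.png",cv2.resize(im[60:240,220:440,::-1],None,fx=3.5,fy=3.5,interpolation=3))
im=vision.camera("scene");cv2.imwrite("pics/s17a.png",im[:,:,::-1])
im2=vision.camera("side");cv2.imwrite("pics/s17b.png",im2[:,:,::-1])
o=np.hstack([cv2.resize(im[220:310,340:430,::-1],None,fx=4.4,fy=4.4),cv2.resize(im2[180:270,200:290,::-1],None,fx=4.4,fy=4.4)]);cv2.imwrite("pics/s17.png",o)
E
```

```text
t 28.95 pos [563.4 114.  153.3] yaw 7.5 tilt 0.04 dp [0.1664 0.0318 0.0065] F [-0.4  0.5 -0.7] w 59.6
```

View pics/w12a.png

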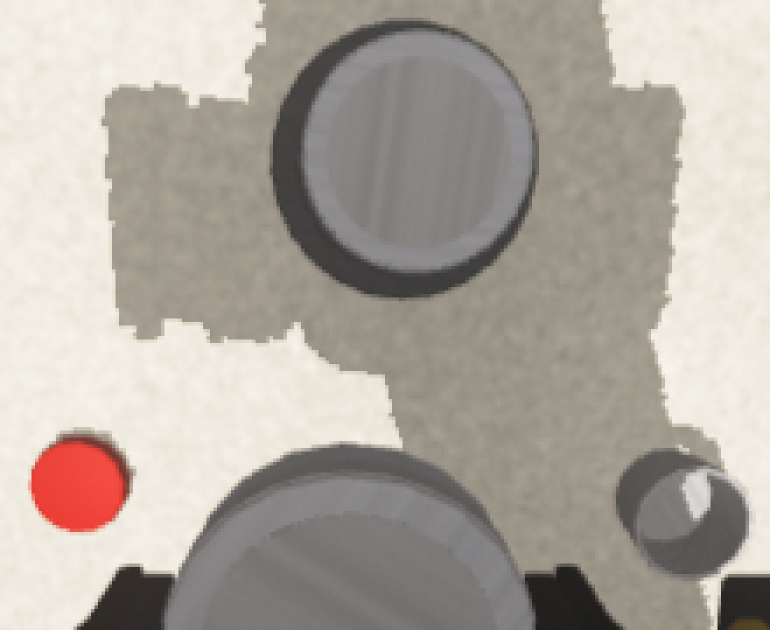

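View pics/s17.png

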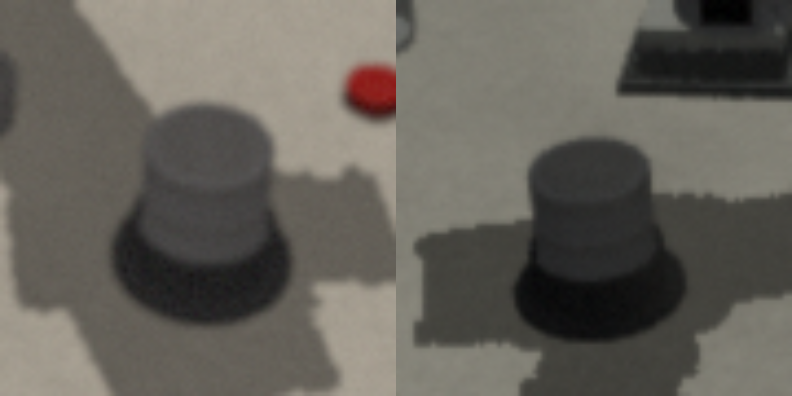

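```bash
python3 - <<'E'
from h import *
import pickle
s=pickle.load(open("w12.pkl","rb"))
P=lambda uv,z:plane("wrist",np.array(uv)/3.5+[220,60],z,s)
f=P([(404.5,159),(271,159),(538,159),(404,20),(404,298)],5);print("foot",f[0].round(1),np.linalg.norm(f[1]-f[2]),np.linalg.norm(f[3]-f[4]))
print("top tri",tri((387.3,253.4),(244.1,219.5)))
for z in (55,60,65,70,75,80,85):
    t=P([(420,150),(302,150),(538,150),(418,28),(418,272)],z);print(z,t[0].round(1),np.linalg.norm(t[1]-t[2]).round(1),np.linalg.norm(t[3]-t[4]).round(1))
to(647,109,100)
E
```

```text
foot [647.5 106.4   5. ] 87.56795064298618 87.32358121486931
top tri (array([645.2524369 , 108.21245844,  71.90642226]), np.float64(1.3062074214116983))
55 [648.4 104.9  55. ] 66.2 65.4
60 [648.1 105.2  60. ] 65.1 64.3
65 [647.8 105.5  65. ] 64.0 63.2
70 [647.6 105.8  70. ] 62.9 62.1
75 [647.3 106.1  75. ] 61.8 61.0
80 [647.1 106.4  80. ] 60.6 59.9
85 [646.8 106.7  85. ] 59.5 58.8
t 29.1 pos [563.7 113.5 153.4] yaw 7.4 tilt 0.01 dp [0.1639 0.0306 0.1068] F [ 1.   0.1 -1.3] w 59.2
```

apply_moves(rows=[{"rot": [0,0,0],"dp": [0.04,0.009,0],"jaw": 0},{"rot": [0,0,0],"dp": [0.07,0.015,0.02],"jaw": 0},{"rot": [0,0,0],"dp": [0.054,0.011,0.06],"jaw": 0},{"rot": [0,0,0],"dp": [0,0,0.05],"jaw": 0},{"rot": [0,0,0],"dp": [0,0,0.02],"jaw": 0}])

```text
clock: 29.72
tool_pos: [646.8, 105.9, 76.4]
tool_rot: [-3.135, -0.202, 0.004]
contact_force: [0.4, -0.1, -0.5]
width: 0.679
```

apply_moves(rows=[{"rot": [0,0,0],"dp": [0,0,0],"jaw": 0},{"rot": [0,0,0],"dp": [0,0,0],"jaw": 0}])

```text
clock: 29.98
tool_pos: [648.6, 105.8, 79.6]
tool_rot: [-3.135, -0.201, -0.003]
contact_force: [0.0, -0.2, -0.7]
width: 0.687
```

```bash
python3 - <<'E'
from h import *
to(647.3,106.5,50)
im=vision.camera("scene");im2=vision.camera("side")
o=np.hstack([cv2.resize(im[220:310,340:430,::-1],None,fx=4.4,fy=4.4),cv2.resize(im2[180:270,200:290,::-1],None,fx=4.4,fy=4.4)]);cv2.imwrite("pics/s18.png",o)
E
```

```text
t 29.975 pos [648.6 105.8  79.6] yaw 7.4 tilt 0.11 dp [-0.0024 -0.0017  0.0592] F [ 0.  -0.2 -0.7] w 59.8
```

View pics/s18.png

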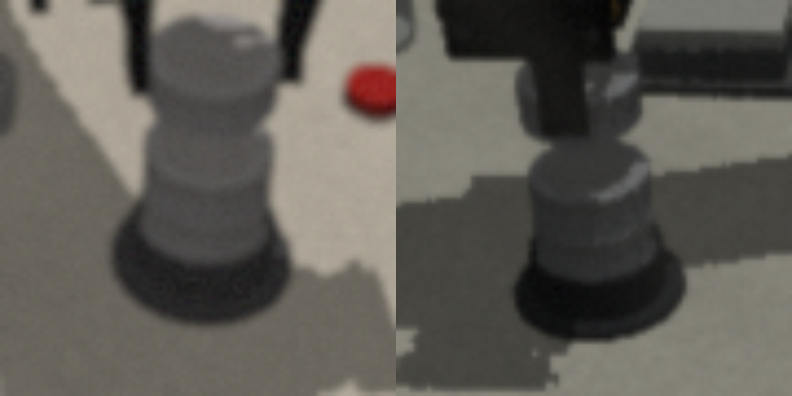

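apply_moves(rows=[{"rot": [0,0,0],"dp": [-0.003,0,0.02],"jaw": 0},{"rot": [0,0,0],"dp": [0,0,0.014],"jaw": 0},{"rot": [0,0,0],"dp": [0,0,0.004],"jaw": 0},{"rot": [0,0,0],"dp": [0,0,0],"jaw": 0},{"rot": [0,0,0],"dp": [0,0,0],"jaw": 0}])

```text
clock: 30.7
tool_pos: [646.7, 105.2, 59.3]
tool_rot: [-3.135, -0.201, -0.0]
contact_force: [-0.6, 0.1, -0.6]
width: 0.681
```

```bash
python3 - <<'E'
from h import *
to(647.3,106.5,50)
im=vision.camera("scene");im2=vision.camera("side")
o=np.hstack([cv2.resize(im[230:300,350:420,::-1],None,fx=5.6,fy=5.6,interpolation=3),cv2.resize(im2[190:260,210:280,::-1],None,fx=5.6,fy=5.6,interpolation=3)]);cv2.imwrite("pics/s19.png",o)
E
```

```text
t 30.7 pos [646.7 105.2  59.3] yaw 7.3 tilt 0.02 dp [ 0.0015 -0.0024  0.0186] F [-0.6  0.1 -0.6] w 59.2
```

View pics/s19.png

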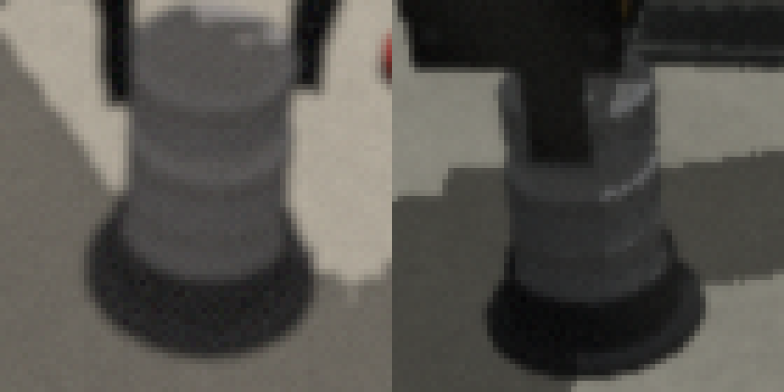

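apply_moves(rows=[{"rot": [0,0,0],"dp": [-0.002,0,0.006],"jaw": 0},{"rot": [0,0,0],"dp": [0,0,0.003],"jaw": 0},{"rot": [0,0,0],"dp": [0,0,0],"jaw": 0}])

```text
clock: 31.18
tool_pos: [645.4, 105.0, 54.3]
tool_rot: [3.135, 0.201, -0.001]
contact_force: [0.5, 0.2, -1.1]
width: 0.682
```

apply_moves(rows=[{"rot": [0,0,0],"dp": [0,0,0.003],"jaw": 0},{"rot": [0,0,0],"dp": [0,0,0.002],"jaw": 0},{"rot": [0,0,0],"dp": [0,0,0],"jaw": 0}])

```text
clock: 31.55
tool_pos: [645.5, 105.0, 52.0]
tool_rot: [3.135, 0.201, -0.0]
contact_force: [0.0, -0.1, -1.0]
width: 0.684
```

apply_moves(rows=[{"rot": [0,0,0],"dp": [0,0,0.003],"jaw": 0},{"rot": [0,0,0],"dp": [0,0,0],"jaw": 0}])

```text
clock: 31.8
tool_pos: [645.4, 105.1, 50.4]
tool_rot: [3.135, 0.201, -0.0]
contact_force: [-0.0, 0.0, 0.3]
width: 0.684
```

apply_moves(rows=[{"rot": [0,0,0],"dp": [0,0,0.003],"jaw": 0},{"rot": [0,0,0],"dp": [0,0,0],"jaw": 0}])

```text
clock: 32.05
tool_pos: [645.6, 105.1, 49.1]
tool_rot: [-3.135, -0.201, -0.0]
contact_force: [0.9, 0.4, -0.0]
width: 0.678
```

apply_moves(rows=[{"rot": [0,0,0],"dp": [0,0,0.003],"jaw": 0},{"rot": [0,0,0],"dp": [0,0,0],"jaw": 0}])

```text
clock: 32.3
tool_pos: [645.8, 105.1, 49.0]
tool_rot: [3.135, 0.201, 0.001]
contact_force: [-5.6, -1.3, 10.0]
width: 0.683
```

apply_moves(rows=[{"rot": [0,0,0],"dp": [0,0,0.002],"jaw": 0},{"rot": [0,0,0],"dp": [0,0,0],"jaw": 0}])

```text
clock: 32.55
tool_pos: [645.9, 105.1, 49.0]
tool_rot: [3.135, 0.201, 0.002]
contact_force: [-8.4, -2.8, 18.4]
width: 0.683
```

apply_moves(rows=[{"rot": [0,0,0],"dp": [0,0,-0.003],"jaw": 0},{"rot": [0,0,0],"dp": [0,0,0],"jaw": 0.45},{"rot": [0,0,0],"dp": [0,0,0],"jaw": 0.6},{"rot": [0,0,0],"dp": [0,0,0],"jaw": 0.7},{"rot": [0,0,0],"dp": [0,0,0],"jaw": 0.7}])

```text
clock: 33.17
tool_pos: [645.5, 105.1, 47.8]
tool_rot: [-3.135, -0.201, 0.0]
contact_force: [0.4, 0.1, -0.3]
width: 0.84
```

apply_moves(rows=[{"rot": [0,0,0],"dp": [0,0,-0.03],"jaw": 0.7},{"rot": [0,0,0],"dp": [0,0,-0.08],"jaw": 0.7},{"rot": [0,0,0],"dp": [0,0,-0.1],"jaw": 0.7},{"rot": [0,0,0],"dp": [0,0,-0.1],"jaw": 0.7},{"rot": [0,0,0],"dp": [-0.05,0,-0.06],"jaw": 0.7}])

```text
clock: 33.8
tool_pos: [621.9, 102.4, 236.8]
tool_rot: [-3.134, -0.201, -0.006]
contact_force: [-0.1, -0.6, 0.4]
width: 0.846
```

apply_moves(rows=[{"rot": [0,0,0],"dp": [-0.1,0,0],"jaw": 0.7},{"rot": [0,0,0],"dp": [-0.1,0,0],"jaw": 0.7},{"rot": [0,0,0],"dp": [-0.05,0,0],"jaw": 0.7},{"rot": [0,0,0],"dp": [0,0,0],"jaw": 0.7},{"rot": [0,0,0],"dp": [0,0,0],"jaw": 0.7}])

```text
clock: 34.42
tool_pos: [497.5, 86.0, 233.9]
tool_rot: [3.135, 0.201, 0.002]
contact_force: [0.4, 0.8, 1.2]
width: 0.848
```

```bash
python3 - <<'E'
from h import *
import pickle
to(647.3,106.5,50)
s=sensors.sense();im=vision.camera("wrist");cv2.imwrite("pics/w20.png",im[:,:,::-1]);pickle.dump(s,open("w20.pkl","wb"))
im=vision.camera("scene");im2=vision.camera("side")
cv2.imwrite("pics/s20.png",np.hstack([cv2.resize(im[170:310,180:520,::-1],(400,200)),cv2.resize(im2[120:350,210:420,::-1],(400,438))[:200]]))
cv2.imwrite("pics/s20.png",cv2.resize(im[160:310,170:510,::-1],None,fx=2.3,fy=2.3,interpolation=3))
cv2.imwrite("pics/s21.png",cv2.resize(im2[130:340,210:450,::-1],None,fx=2.8,fy=2.8,interpolation=3))
E
```

```text
t 34.425 pos [497.5  86.  233.9] yaw 7.3 tilt 0.08 dp [ 0.3019 -0.0024  0.3682] F [0.4 0.8 1.2] w 73.8
```

View pics/w20.png

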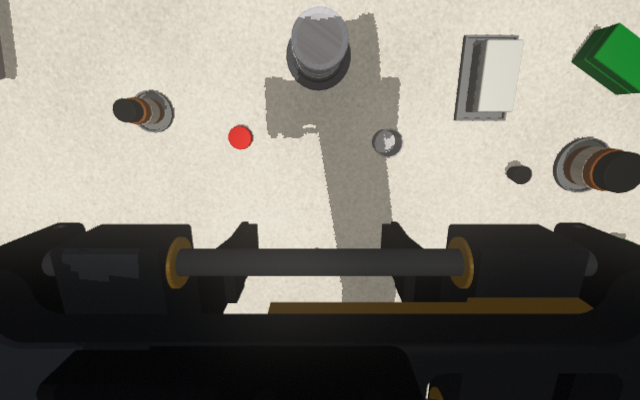

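View pics/s20.png

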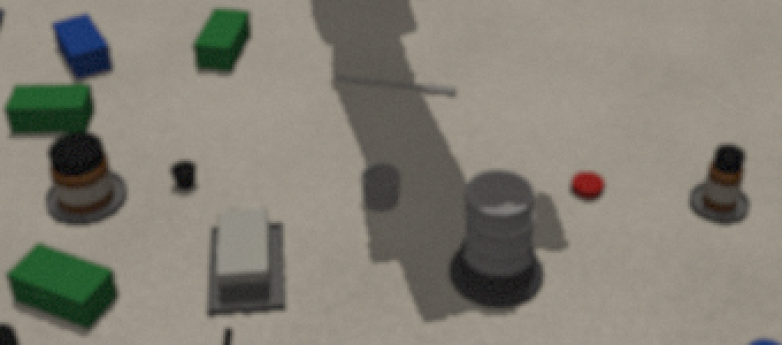

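View pics/s21.png

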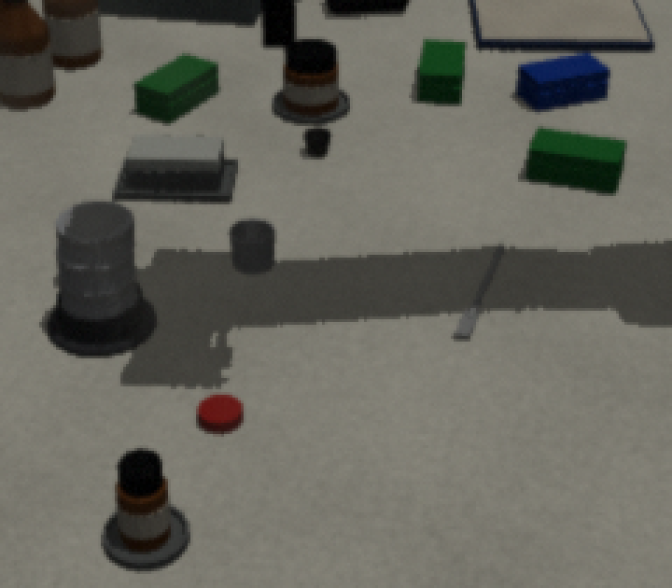

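```bash
python3 - <<'E'
from h import *
import pickle
s=pickle.load(open("w20.pkl","rb"))
im=cv2.imread("pics/w20.png")
a=np.hstack([cv2.resize(im[0:135,270:370],(400,540),interpolation=3),cv2.resize(im[20:155,440:540],(400,540),interpolation=3)]);cv2.imwrite("pics/w20a.png",a)
P=lambda uv,z:plane("wrist",uv,z,s).round(1)[0]
print("tin",P((320,41),100),"vial",P((128.5,111),67),"jar",P((617,171),67))
E
```

```text
tin [642.8 104.2 100. ] vial [544. 326.  67.] jar [ 549.2 -291.5   67. ]
```

View pics/w20a.png

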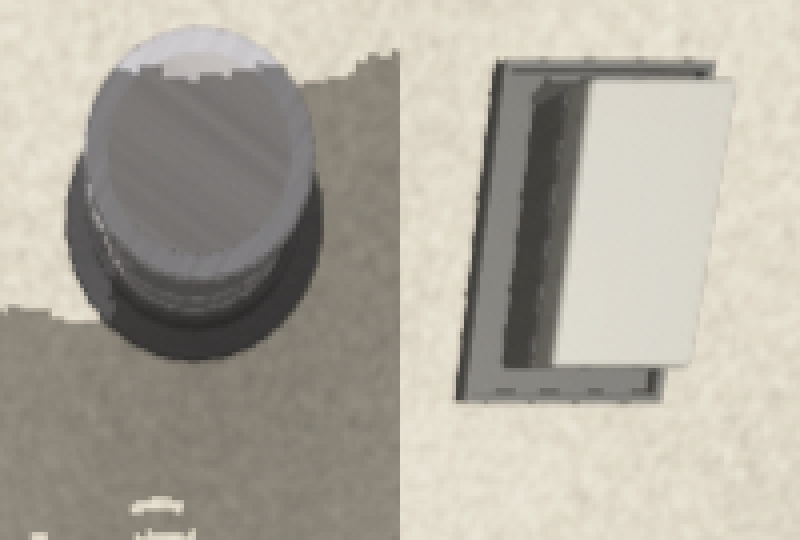

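```bash
python3 - <<'E'
from h import *
import pickle
s=pickle.load(open("w20.pkl","rb"))
P=lambda uv,z,o:plane("wrist",np.array(uv)/4+o,z,s)
o=[270,0]
t=P([(86,153),(315,153),(200,25),(200,280)],100,o);print("tin",(t[0]+t[1]).round(1)/2,(t[2]+t[3]).round(1)/2,np.linalg.norm(t[0]-t[1]),np.linalg.norm(t[2]-t[3]))
f=P([(66,220),(323,220),(194,360)],6,o);print("foot",((f[0]+f[1])/2).round(1),f[2]+[44,0,0])
o=[440-100,20]
b=P([(590,80),(735,82),(690,366),(552,366)],39,o);tr=P([(498,60),(714,62),(662,402),(457,402)],8,o)
print("box",b.mean(0),"tray",tr.mean(0))
print(sensors.sense()["clock"])
E
```

```text
tin [645.4 104.4 100. ] [644.75 104.45 100.  ] 59.643363648021996 60.137621510720265
foot [647.  106.4   6. ] [646.61065503 100.85646594   6.        ]
box [ 644.93424173 -126.70913453   39.        ] tray [ 645.42102541 -124.81854216    8.        ]
34.575
```

```bash
python3 - <<'E'
from h import *
to(500,86,230)
print(ctrl.job_done())
E
```

```text
t 34.575 pos [497.4  86.1 233. ] yaw 7.3 tilt 0.04 dp [0.0052 0.0009 0.006 ] F [ 0.2  0.1 -0.3] w 74.1
the job is handed in; nothing more can be done
None
```

I set the wide jar, slim vial and oblong box upright in their matching trays and lowered the loose tin onto the pile. Everything was released and the job was handed in at 34.6 s; the interface gives no verdict.

Each item was lowered until the wrist force showed contact: about 4 N for the jar and box, 7 N for the vial and 18 N for the tin. The tin touched with the pile top at about 76 mm.

| Item | Last measured offset from target centre | Limit |
|---|---|---|
| Jar | about 1 mm | 12 mm |
| Vial | about 2 mm | 12 mm |
| Box | about 2 mm, parallel to its tray | 15 mm |
| Tin | about 3 mm | 12 mm |

The jar and vial figures come from the looks taken just after release. In the final off-axis wrist picture the jar was cut off at the image edge and read about 10 mm off, and the vial read about 5 mm off. I put more weight on the straighter views, and the final scene and side pictures show both standing inside their trays.

The real fingertips sat about 30 mm higher than the stated tool point. As a result the jar was held by its cap, and I corrected the heights for the other three.

The cup was never approached, and it looks unmoved in the scene and side pictures. I did not re-measure its position at the end.

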